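Clamp the carving with the vise crank

ROBOT

A 7-joint arm with a two-finger parallel gripper is mounted at the origin on a cart in front of the work surface, level with it; the furniture and walls round the work are solid. World frame = base frame: x ahead of the robot, y to its left, z up, the work surface at z = 0. Lengths are in mm, angles in rad, forces in N, time in s.
With the tool pointing down it reaches from about 425 to 925 mm from the base axis. Payload 6.8 kg.
Tool frame: the origin (TCP) lies midway between the tips of the shut fingers; the grasp point (between the pads) lies 19 mm behind it; z points along the fingers, y is the line along which they close (so a half turn about z gives the same grasp; the last joint's range is limited). The gripper opens to 85 mm and grips with 20 to 120 N. Pads are 22 mm wide; open, the fingers measure 114 mm over their backs; the gripper's body (76 mm by 85 mm) begins 54 mm behind the grasp point. The pads swing forward as they close: fully open they stand 13 mm farther back than shut.
Start: joints at [-1.211, 0.477, 0.022, 1.555, -0.011, 1.109, -0.083], TCP at [304.373, 602.499, 231.308] pointing down, gripper open.
Joint ranges: [-2.96, 2.96], [-0.34, 2.1], [-1.41, 1.46], [0.24, 2.44], [-1.37, 4.51], [0.17, 1.92], [-2.96, 2.96]. Speed limits (rad/s): [2.39, 2.39, 3.14, 3.14, 3.14, 3.14, 3.14].

INTERFACE

Orientations are given as [roll, pitch, yaw] about the fixed x, y, z axes, in that order (R = Rz(yaw) Ry(pitch) Rx(roll)).
In Python, from cell import r, snapshot gives the robot as it stands.
- The arm moves only by the tool apply_moves, never from a script. Its argument "commands" is a list of rows, each an object of numbers: "jaw": the finger opening in mm, from 0 to 85.4; "x", "y", "z": the shift along the tool's x, y, z in mm; "ax", "ay", "az": the turn, a rotation vector about the tool's x, y, z in rad. In form: [{"jaw": .., "x": .., "y": .., "z": .., "ax": .., "ay": .., "az": ..}, ...]. A call has 1 to 12 rows; each row is the pose to reach, as a shift and turn from the pose commanded when the call began, along the tool's axes at that moment; what a row does not reach only later rows make up. A row lasts 1/8 s, in which the tool goes at most 62.5 mm and 10.7 degrees, less where a joint would pass 70% of its speed; a pose out of reach is approached as far as the arm can. A call with a gripper value outside its range is refused whole. The fingers move at their own pace and stop on an object; "grip_force" is the grip in N (left out, the last holds). Time passes only in rows, so rows that repeat a pose let the fingers close. It gives the time, the measured TCP pose, the force, the opening and the grip force at its end, in the units of the state.
- r.observe(): the state, without advancing time (a new reading comes with each control period).
- snapshot(name): name is "scene" or "top"; returns a dict with "pixels" (420x560x3 uint8, red, green, blue), "K" (3x3 intrinsics, pixels), "T" (4x4, takes a point from camera to world coordinates). Camera axes: x right, y down, z forward; pixel columns grow to the right and rows downward; lengths in mm; the calibration is good to about 2 mm. A picture is of the moment at which its call begins. There is no depth.
- r.sign_off(): hands the job in; it is judged then, once.
The state is a dict: "time": time; "joints": joint angles; "joint_vel": joint speeds; "joint_torque": joint torques, N m; "position": TCP position; "tcp_rot": TCP orientation; "contact_force": force on the tool from outside, world axes, zero at the start; "torque": the same for the moment, N m; "finger_gap": finger opening in mm; "grip_force": force on a finger pad.
Only numpy, scipy, OpenCV 4.12 (cv2) and the standard library are available. Lean on these libraries where they do the work, as an engineer would, in place of code of your own. Each camera call takes 0.05 s, during which the arm holds its last target. There are 200 camera calls.

TASK

The pale carving stands loose between the jaws of the small bench vise. Fit the loose crank fully down onto the vise's square shaft and wind it clockwise until the sliding jaw has pushed the carving against the end jaw and holds it firmly, stopping as soon as you feel it tighten because the stone is brittle. Move the jaw only with the crank, leave the crank seated on the shaft, and leave the other things on the table where they are.

Things in the scene. Friction and masses are not known exactly. Their poses are not given: they have to be found in the camera images.
- crank: loose steel crank lying socket down right of the vise, 0.34 kg. Origin: socket axis at the underside; z up, x along the arm to the handle. Hub 36x36 mm with flats across x and y, 46 mm high. Socket: 21.4 mm square, sides along x and y, 30 mm deep from the underside, mouth chamfered 1.5 mm. Arm 22 mm wide, 12 mm thick, flush with the underside, to x = 73 mm; handle at x = 60 mm
- crank_handle (a point): point on the axis of the crank's upright handle, 50 mm above the crank's underside and 60 mm from the socket axis. The handle is a black sleeve 18 to 20 mm across that spins freely on its pin, from 13 to 71 mm above the underside
- vise: grey cast vise fixed to the table, bed 90x320x14 mm along its y axis from y = -55 to 265 mm; origin on the shaft axis at the underside, z up. Gearbox 80x76 mm round the origin, top at 72 mm. +y points from the gearbox to the jaws; nothing of the vise but the shaft is above 80 mm
- shaft_seat (a point): on the shaft axis at the top of the round collar (80 mm above the table) on which a fully fitted crank's underside sits; turns with the shaft, x and y square to its flats. Above it the 20 mm square steel shaft end rises 26 mm, its top 4 mm chamfered by 3 mm all round
- drive_shaft (a joint): shaft angle, rad; grows clockwise seen from above, which closes the vise, 7 mm of jaw travel per rad. Turning free takes 0.22 N m (3.7 N at the handle), and 1.2 N more at the handle per 10 N of squeeze on the carving. The shaft stays where it is left and holds up to 30 N of squeeze. Range 0 to 17, starts at 0 to 1.4; the carving tightens some 6.5 to 13.5 rad after the start
- jaw_face (a point): middle of the front of the sliding jaw's pad, 40 mm above the table, moves with the jaw along the vise's +y
- sliding_jaw: steel jaw 76 mm wide, 48 mm high, on a toothed rack driven by the shaft; its origin coincides with the vise's when the shaft reads 0, and moves along the vise's +y. It carries a sprung pad that gives up to 6 mm, about 20 N per mm (up to 140 N more squeeze per rad of the shaft)
- end_jaw: the fixed jaw at the far end of the bed, 76 mm wide, 50 mm high; origin in the middle of its face at the bed's top, the face looks to the vise's -y. On that face a 4 mm thick packing pad on studs stands out 2 to 10 mm (its front, not reported), set differently each time; the pad does not give
- carving: pale, uneven carved stone block, some 40 to 50 mm thick between the jaws, 73 mm long, 46 mm high, 0.3 kg, upright on the bed between the jaws; origin in the middle of its underside, its thickness lies roughly along the vise's y. It slides and squares up as the jaws close. At least 10 N of squeeze holds it, more than 60 N cracks it
- wrench: loose open-ended wrench, 137 mm, lying near the table's front edge, bystander
- slab_1: loose sawn pink stone slab 44x64x8 mm, lying behind the vise's gearbox, bystander
- oil_bottle: loose small bottle, 42 mm across, 92 mm high, standing right of the slab, bystander
There are look-alikes about, which are no part of the job. Of the things shaped like the crank, the steel one is meant.

How it is judged:
By the outcome, as a careful person would: the job done as asked, in the order asked, and still so for the second after the job is handed in, with the robot touching nothing.
It also fails if it takes over 72 s, if anything falls off the work surface, if the arm or the gripper's body presses on something with over 40 N, if the wrist force passes 120 N, or if a joint passes its speed limit or range.

## Working session

There is one attempt and no reset: what is moved stays moved. The work goes in short steps, Python scripts to look and compute and a tool call to move; the robot and the scene stay as the last step left them, time stands still between calls to the robot, and variables do not carry over. Pictures are saved under pics/ and viewed, at most 10 in all, crops included, and the job is handed in when it is done.

Besides the shell and the picture viewer there is one more tool, called after "Request:" by a JSON object that holds its "method" and its "body". apply_moves: Moves the arm, as the interface text tells. Its arguments: {"type":"object","properties":{"commands":{"type":"array","items":{"type":"object","properties":{"jaw":{"type":"number"},"x":{"type":"number"},"y":{"type":"number"},"z":{"type":"number"},"ax":{"type":"number"},"ay":{"type":"number"},"az":{"type":"number"}}}},"grip_force":{"type":"number"}},"required":["commands"]}

```bash
mkdir -p pics; ls; python3 - <<'E'
from cell import r, snapshot
import cv2,numpy as np,pickle
o=r.observe(); print({k:np.round(v,3).tolist() for k,v in o.items()})
for n in("scene","top"):
    s=snapshot(n); pickle.dump(s,open(f"pics/{n}0.pkl","wb")); cv2.imwrite(f"pics/{n}0.png",np.array(s["pixels"])[:,:,::-1]); print(n,np.round(s["K"],1).tolist(),np.round(s["T"],3).tolist())
E
```

```text
pics
{'time': 0.0, 'joints': [-1.211, 0.478, 0.022, 1.556, -0.012, 1.109, -0.083], 'joint_vel': [-0.001, -0.001, -0.001, 0.001, -0.001, 0.0, 0.001], 'joint_torque': [0.001, -59.647, 1.608, -28.121, 0.012, 0.009, -0.0], 'position': [304.098, 601.956, 230.342], 'tcp_rot': [-3.14, 0.0, 2.674], 'contact_force': [-0.052, -0.078, 0.16], 'torque': [0.05, 0.047, -0.011], 'grip_force': 0.0, 'finger_gap': 85.403}
scene [[502.2, 0.0, 282.5], [0.0, 502.2, 201.1], [0.0, 0.0, 1.0]] [[0.758, -0.282, 0.588, -75.244], [-0.652, -0.334, 0.68, -858.486], [0.005, -0.899, -0.438, 535.517], [0.0, 0.0, 0.0, 1.0]]
top [[434.9, 0.0, 286.7], [0.0, 434.9, 208.7], [0.0, 0.0, 1.0]] [[-0.005, -0.998, 0.061, 458.402], [-1.0, 0.005, -0.0, -127.084], [0.0, -0.061, -0.998, 1008.118], [0.0, 0.0, 0.0, 1.0]]
```

View pics/top0.png

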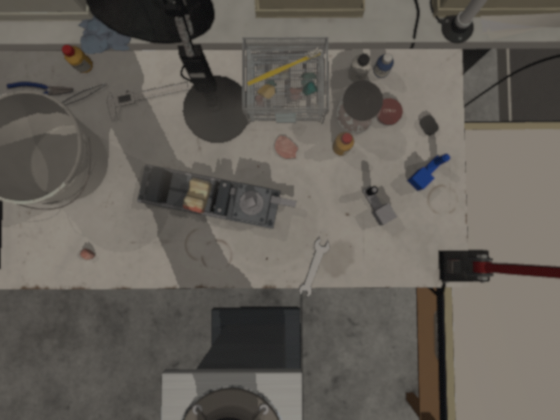

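View pics/scene0.png

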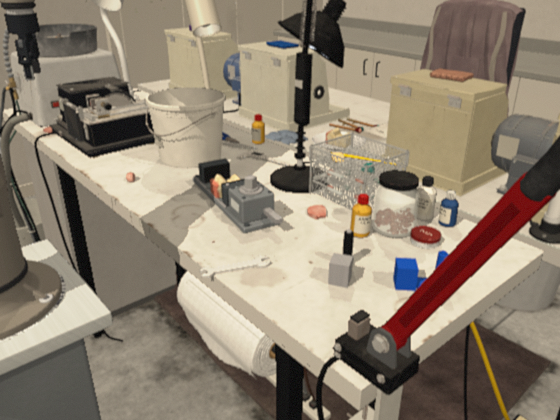

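Candidates for the crank: the grey one with a black handle at top (380,205) / scene (342,268), and the blue one at top (425,175) / scene (406,275). The task says steel, so I choose the grey one. Next I'll check it in a close crop.

```bash
python3 - <<'E'
import cv2,numpy as np
t=cv2.imread("pics/top0.png"); s=cv2.imread("pics/scene0.png")
g=lambda a:(255*(a/255.)**.6).astype(np.uint8)
a=cv2.resize(g(t[140:250,345:455]),(400,400),interpolation=cv2.INTER_CUBIC)
b=cv2.resize(g(s[220:300,310:390]),(400,400),interpolation=cv2.INTER_CUBIC)
cv2.imwrite("pics/c1.png",np.hstack([a,b]))
a=cv2.resize(g(t[150:240,130:300]),(800,424),interpolation=cv2.INTER_CUBIC)
cv2.imwrite("pics/c2.png",a)
E
```

```text
(no output)
```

View pics/c1.png

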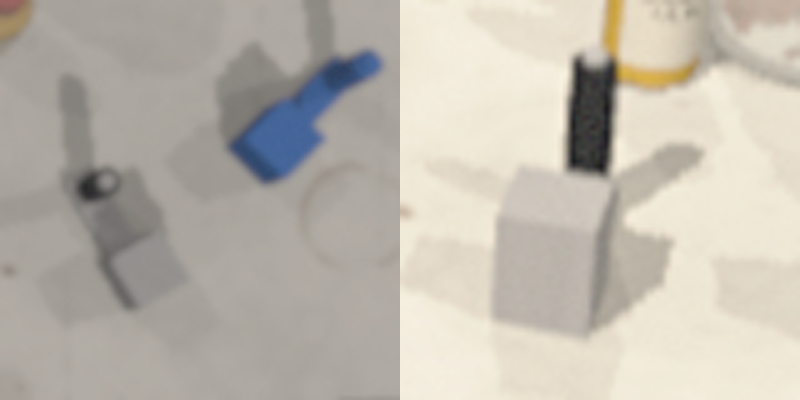

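View pics/c2.png

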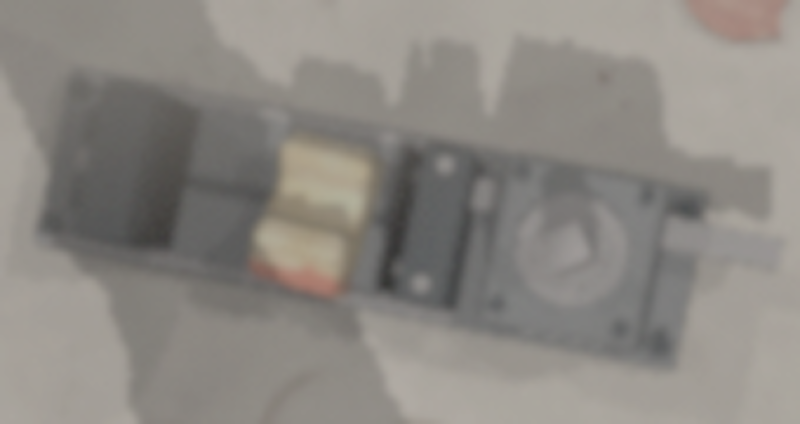

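The crops confirm the steel crank. Its hub top is at about top (386,214) and its handle tip at about (374,190). The blue look-alike is separate. The vise shaft is at about top (251,203), with the jaws to the left. Next I'll measure the edges.

```bash
cat > h.py <<'E'
import numpy as np,cv2
def ray(s,uv,z):
    K,T=np.array(s["K"]),np.array(s["T"]); d=T[:3,:3]@np.linalg.solve(K,[uv[0],uv[1],1]); o=T[:3,3]
    return (o+d*(z-o[2])/d[2])[:2]
def proj(s,p):
    T=np.linalg.inv(np.array(s["T"])); q=np.array(s["K"])@(T[:3,:3]@np.array(p,float)+T[:3,3]); return q[:2]/q[2]
def crop(s,c,h,size=400):
    im=np.array(s["pixels"])[:,:,::-1]; u,v=int(c[0]),int(c[1])
    a=im[v-h:v+h,u-h:u+h].astype(float); a=(a-a.min())/(np.percentile(a,99)-a.min()); 
    return cv2.resize((255*np.clip(a,0,1)**.8).astype(np.uint8),(size,size),interpolation=cv2.INTER_CUBIC)
E
python3 - <<'E'
from h import *; import pickle
t=pickle.load(open("pics/top0.pkl","rb"));s=pickle.load(open("pics/scene0.pkl","rb"))
f=lambda x,y:(345+x/3.636-.4,140+y/3.636-.4)
for n,p,z in(("hubtop",(149,269),46),("handletop",(105,181),73)): print(n,ray(t,f(*p),z))
g=lambda x,y:(130+x/4.706-.4,150+y/4.706-.4)
print("shaft",ray(t,g(568,248),106),"collar",ray(t,g(571,250),80))
c=ray(t,g(571,250),80); q=proj(s,[*c,106]); print("scene shaft",q)
print("scene oil",ray(s,(361,235),0),"bucket top",[ray(t,p,z) for p,z in(((82,150),180),((40,205),0))])
# bed corners z=14
for p in((70,70),(40,240),(670,365),(708,190)): print("bed",ray(t,g(*p),14))
cv2.imwrite("pics/c3.png",np.vstack([np.hstack([crop(t,(250.7,202.7),13,300),crop(s,q,13,300)]),np.hstack([crop(t,(382,205),25,300),crop(s,(342,260),35,300)])]))
E
```

```text
hubtop [ 505.6130848  -346.51560311]
handletop [ 556.76433111 -315.22059221]
shaft [527.63187643 -51.88032442] collar [528.70805802 -51.07694273]
scene shaft [249.82127898 176.09543501]
scene oil [ 664.56024969 -260.76282379] bucket top [array([624.52676403, 265.68447539]), array([532.01615838, 445.58430991])]
bed [623.37403822 199.64977214]
bed [539.93991913 213.02422203]
bed [477.48500333 -93.71440744]
bed [ 562.7167166  -112.52374487]
```

View pics/c3.png

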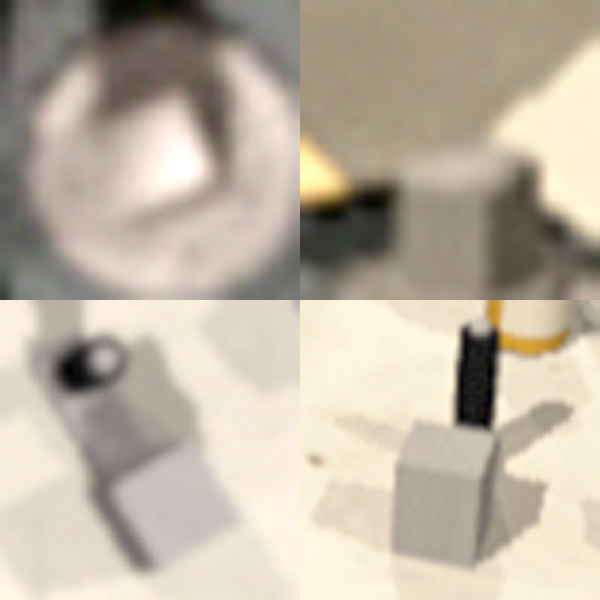

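The left-top crop shows the shaft square turned about 21–23° and the bottom crops show the hub flats at about 31°. The crank is at about (506,-346) with its arm at 31.4°. The shaft is at about (528.5,-51) with a flat axis at about 21°. Next I'll compute the reach.

```bash
cat >> h.py <<'E'
from scipy.spatial.transform import Rotation as Ro
def plan(o,xyz,yawdeg=None):
    R=Ro.from_euler("xyz",o["tcp_rot"]); d=R.inv().apply(np.array(xyz)-o["position"])
    t=np.zeros(3)
    if yawdeg is not None: t=(R.inv()*Ro.from_euler("xyz",[np.pi,0,np.radians(yawdeg)])).as_rotvec()
    print("target",xyz,"shift",np.round(d,1).tolist(),"turn",np.round(t,3).tolist())
E
python3 - <<'E'
from cell import r; from h import *
o=r.observe()
plan(o,[304,602,330]); plan(o,[500,150,330],94); plan(o,[505.6,-346.5,200],31.4)
E
```

```text
target [304, 602, 330] shift [0.1, -0.2, -99.6] turn [0.0, 0.0, 0.0]
target [500, 150, 330] shift [-378.6, -315.3, -99.0] turn [-0.001, 0.001, 1.033]
target [505.6, -346.5, 200] shift [-607.5, -755.7, 31.8] turn [-0.001, 0.002, 2.126]
```

Request:
{"method": "apply_moves", "body": {"commands": [{"x": 0, "y": 0, "z": -60, "jaw": 70}, {"x": -45, "y": -38, "z": -99, "az": 0.12}, {"x": -95, "y": -79, "z": -99, "az": 0.26}, {"x": -142, "y": -118, "z": -99, "az": 0.39}, {"x": -189, "y": -158, "z": -99, "az": 0.52}, {"x": -237, "y": -197, "z": -99, "az": 0.65}, {"x": -284, "y": -236, "z": -99, "az": 0.78}, {"x": -331, "y": -276, "z": -99, "az": 0.91}, {"x": -378, "y": -315, "z": -99, "az": 1.03}, {"x": -404, "y": -365, "z": -85, "az": 1.18}, {"x": -430, "y": -414, "z": -70, "az": 1.32}, {"x": -455, "y": -463, "z": -55, "az": 1.45}]}}

```text
invalid input at $.commands[0]: expected keys jaw, x, y, z, ax, ay, az
```

```bash
python3 - <<'E'
from cell import r; from h import *
o=r.observe(); print(o["position"],np.degrees(o["tcp_rot"]),o["joints"])
plan(o,[505.6,-346.5,120],31.4)
E
```

```text
[304.13710213 601.99495915 230.4061826 ] [-1.79902737e+02  6.91641987e-03  1.53197474e+02] [-1.2111097   0.47775317  0.02235647  1.55633619 -0.01151203  1.10933343
 -0.08310836]
target [505.6, -346.5, 120] shift [-607.5, -755.6, 111.8] turn [-0.001, 0.002, 2.126]
```

Request:
{"method": "apply_moves", "body": {"commands": [{"x": 0, "y": 0, "z": -60, "jaw": 70, "ax": 0, "ay": 0, "az": 0}, {"x": -45, "y": -38, "z": -99, "jaw": 70, "ax": 0, "ay": 0, "az": 0.12}, {"x": -95, "y": -79, "z": -99, "jaw": 70, "ax": 0, "ay": 0, "az": 0.26}, {"x": -142, "y": -118, "z": -99, "jaw": 70, "ax": 0, "ay": 0, "az": 0.39}, {"x": -189, "y": -158, "z": -99, "jaw": 70, "ax": 0, "ay": 0, "az": 0.52}, {"x": -237, "y": -197, "z": -99, "jaw": 70, "ax": 0, "ay": 0, "az": 0.65}, {"x": -284, "y": -236, "z": -99, "jaw": 70, "ax": 0, "ay": 0, "az": 0.78}, {"x": -331, "y": -276, "z": -99, "jaw": 70, "ax": 0, "ay": 0, "az": 0.91}, {"x": -378, "y": -315, "z": -99, "jaw": 70, "ax": 0, "ay": 0, "az": 1.03}, {"x": -404, "y": -365, "z": -85, "jaw": 70, "ax": 0, "ay": 0, "az": 1.18}, {"x": -430, "y": -414, "z": -70, "jaw": 70, "ax": 0, "ay": 0, "az": 1.32}, {"x": -455, "y": -463, "z": -55, "jaw": 70, "ax": 0, "ay": 0, "az": 1.45}]}}

```text
time: 1.6
position: [501.3, -17.8, 285.8]
tcp_rot: [-3.142, -0.0, 1.219]
contact_force: [1.0, 0.4, 0.2]
finger_gap: 70.1
grip_force: 0.0
```

```bash
python3 - <<'E'
from cell import r; from h import *
o=r.observe(); print(o["position"],np.degrees(o["tcp_rot"]),o["joints"])
plan(o,[505.6,-346.5,120],31.4)
E
```

```text
[501.28951161 -17.75631968 285.77534487] [-1.79997485e+02 -1.40902054e-02  6.98641806e+01] [-0.60030949  0.13788014  0.57409258  1.92452374 -0.0840218   1.10245059
 -0.34399737]
target [505.6, -346.5, 120] shift [-307.2, 117.2, 165.7] turn [-0.0, -0.0, 0.671]
```

Request:
{"method": "apply_moves", "body": {"commands": [{"x": -50, "y": 19, "z": 20, "jaw": 70, "ax": 0, "ay": 0, "az": 0.15}, {"x": -105, "y": 40, "z": 45, "jaw": 70, "ax": 0, "ay": 0, "az": 0.3}, {"x": -158, "y": 60, "z": 70, "jaw": 70, "ax": 0, "ay": 0, "az": 0.45}, {"x": -210, "y": 80, "z": 95, "jaw": 70, "ax": 0, "ay": 0, "az": 0.6}, {"x": -262, "y": 100, "z": 120, "jaw": 70, "ax": 0, "ay": 0, "az": 0.671}, {"x": -307, "y": 117, "z": 145, "jaw": 70, "ax": 0, "ay": 0, "az": 0.671}, {"x": -307, "y": 117, "z": 165, "jaw": 70, "ax": 0, "ay": 0, "az": 0.671}, {"x": -307, "y": 117, "z": 165, "jaw": 70, "ax": 0, "ay": 0, "az": 0.671}]}}

```text
time: 2.6
position: [506.2, -343.0, 119.4]
tcp_rot: [-3.138, 0.002, 0.553]
contact_force: [0.7, 0.3, 0.2]
finger_gap: 69.9
grip_force: 0.0
```

```bash
python3 - <<'E'
from cell import r,snapshot; from h import *; import pickle
o=r.observe(); print(o["position"],np.degrees(o["tcp_rot"]),o["joints"])
plan(o,[505.6,-346.5,12],31.4)
s=snapshot("scene"); t=snapshot("top")
pt=proj(s,o["position"]);print(pt,proj(t,o["position"]))
cv2.imwrite("pics/c4.png",np.hstack([crop(t,(382,205),50,400),crop(s,(342,240),70,400)]))
E
```

```text
[ 506.21905639 -342.98365092  119.35651598] [-1.79771377e+02  9.84986551e-02  3.16712958e+01] [ 0.0099562   0.58775029  0.67166202  1.84039865 -0.46409854  0.8804283
 -0.11343239]
target [505.6, -346.5, 12] shift [-2.2, 3.1, 107.3] turn [-0.004, 0.002, 0.005]
[341.28609527 222.65588174] [391.98777869 211.4965127 ]
```

View pics/c4.png

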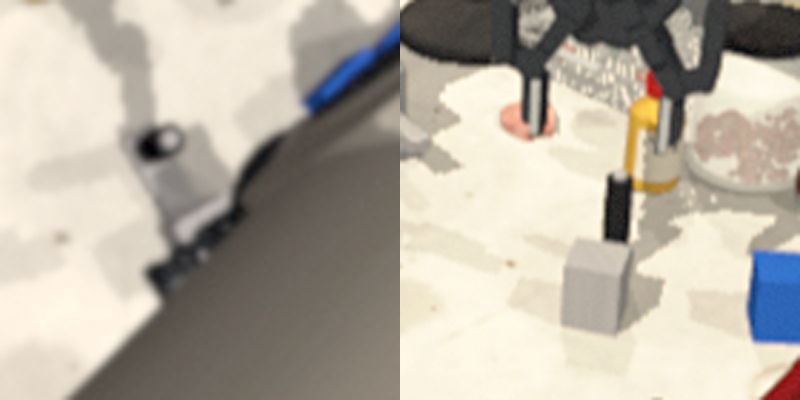

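The view shows the open fingers straddling the steel hub, with the midpoint at scene (342,220) as predicted and the handle outside the gripper. I'll descend and grip.

Request:
{"method": "apply_moves", "body": {"commands": [{"x": -2, "y": 3, "z": 40, "jaw": 70, "ax": 0, "ay": 0, "az": 0.005}, {"x": -2, "y": 3, "z": 75, "jaw": 70, "ax": 0, "ay": 0, "az": 0.005}, {"x": -2, "y": 3, "z": 100, "jaw": 70, "ax": 0, "ay": 0, "az": 0.005}, {"x": -2, "y": 3, "z": 107, "jaw": 70, "ax": 0, "ay": 0, "az": 0.005}, {"x": -2, "y": 3, "z": 107, "jaw": 30, "ax": 0, "ay": 0, "az": 0.005}, {"x": -2, "y": 3, "z": 107, "jaw": 30, "ax": 0, "ay": 0, "az": 0.005}, {"x": -2, "y": 3, "z": 107, "jaw": 30, "ax": 0, "ay": 0, "az": 0.005}, {"x": -2, "y": 3, "z": 107, "jaw": 30, "ax": 0, "ay": 0, "az": 0.005}], "grip_force": 50}}

```text
time: 3.7
position: [508.1, -348.2, 15.9]
tcp_rot: [3.14, -0.002, 0.548]
contact_force: [-0.6, 1.9, 7.4]
finger_gap: 35.2
grip_force: 51.5
```

```bash
python3 - <<'E'
from cell import r; from h import *; import pickle
s=pickle.load(open("pics/scene0.pkl","rb"))
o=r.observe(); print(o["position"],np.degrees(o["tcp_rot"]),o["contact_force"],o["finger_gap"])
print("hub scene",ray(s,(341.5,259.3),46)); print("shaft scene top", ray(s,(237+472*26/300-26-.5, 163+165*26/300-.5),106))
plan(o,[*o["position"][:2],160])
E
```

```text
[ 508.09277529 -348.24351772   15.92313672] [ 1.79923350e+02 -9.48236595e-02  3.14014303e+01] [-0.6285195   1.88729947  7.40036502] 35.162681304649006
hub scene [ 507.47622937 -347.91118704]
shaft scene top [528.97176476 -56.38372449]
target [np.float64(508.0927752915346), np.float64(-348.24351771883175), 160] shift [0.2, 0.2, -144.1] turn [0.0, 0.0, 0.0]
```

Request:
{"method": "apply_moves", "body": {"commands": [{"x": 0, "y": 0, "z": -15, "jaw": 30, "ax": 0, "ay": 0, "az": 0}, {"x": 0, "y": 0, "z": -50, "jaw": 30, "ax": 0, "ay": 0, "az": 0}, {"x": 0, "y": 0, "z": -95, "jaw": 30, "ax": 0, "ay": 0, "az": 0}, {"x": 0, "y": 0, "z": -140, "jaw": 30, "ax": 0, "ay": 0, "az": 0}, {"x": 0, "y": 0, "z": -144, "jaw": 30, "ax": 0, "ay": 0, "az": 0}]}}

```text
time: 4.32
position: [508.6, -349.7, 162.4]
tcp_rot: [3.136, -0.003, 0.547]
contact_force: [-0.1, 0.4, -4.6]
finger_gap: 35.1
grip_force: 50.8
```

```bash
python3 - <<'E'
from cell import r; from h import *
o=r.observe(); print(o["position"],np.degrees(o["tcp_rot"]),o["contact_force"],o["torque"],o["finger_gap"])
plan(o,[528.5,-52,140],22)
E
```

```text
[ 508.60646472 -349.66497731  162.4239316 ] [179.66927889  -0.19953912  31.35119016] [-0.11708718  0.44006109 -4.64051823] [-0.03162513  0.03462195  0.02386093] 35.14024703088301
target [528.5, -52, 140] shift [171.8, -244.0, 21.6] turn [0.005, -0.004, 0.163]
```

Request:
{"method": "apply_moves", "body": {"commands": [{"x": 30, "y": -43, "z": 4, "jaw": 30, "ax": 0, "ay": 0, "az": 0.03}, {"x": 60, "y": -86, "z": 8, "jaw": 30, "ax": 0, "ay": 0, "az": 0.06}, {"x": 90, "y": -128, "z": 12, "jaw": 30, "ax": 0, "ay": 0, "az": 0.09}, {"x": 120, "y": -170, "z": 16, "jaw": 30, "ax": 0, "ay": 0, "az": 0.12}, {"x": 150, "y": -213, "z": 20, "jaw": 30, "ax": 0, "ay": 0, "az": 0.15}, {"x": 172, "y": -244, "z": 20, "jaw": 30, "ax": 0, "ay": 0, "az": 0.163}, {"x": 172, "y": -244, "z": 20, "jaw": 30, "ax": 0, "ay": 0, "az": 0.163}, {"x": 172, "y": -244, "z": 20, "jaw": 30, "ax": 0, "ay": 0, "az": 0.163}, {"x": 172, "y": -244, "z": 20, "jaw": 30, "ax": 0, "ay": 0, "az": 0.163}]}}

```text
time: 5.45
position: [526.5, -51.6, 138.2]
tcp_rot: [3.141, 0.001, 0.382]
contact_force: [0.6, -0.7, -3.2]
finger_gap: 35.2
grip_force: 51.2
```

```bash
python3 - <<'E'
from cell import r,snapshot; from h import *; import pickle
o=r.observe(); print(o["position"],np.degrees(o["tcp_rot"]),o["contact_force"],o["torque"],o["finger_gap"])
plan(o,[528.5,-52,140],22)
s=snapshot("scene"); t=snapshot("top")
pickle.dump((s,t),open("pics/p5.pkl","wb"))
p=o["position"]; c=np.radians(22)
h=[p[0]+60*np.cos(c),p[1]+60*np.sin(c),p[2]-16+72]
print("handle pred top",proj(t,h),"scene",proj(s,h)); q=proj(s,[528.5,-52,110]);print("scene shaft q",q)
a=proj(t,h)
cv2.imwrite("pics/c5.png",np.hstack([crop(t,a,20,400),crop(s,q,40,400)]))
E
```

```text
[526.4739011 -51.6434449 138.2223312] [1.79981187e+02 2.86585922e-02 2.19107331e+01] [ 0.5557591  -0.72906964 -3.20398834] [-0.04333276 -0.01177944  0.046167  ] 35.183156286179084
target [528.5, -52, 140] shift [1.7, 1.1, -1.8] turn [0.0, 0.001, -0.002]
handle pred top [234.34559727 169.98792244] scene [262.17720221 129.82841461]
scene shaft q [249.95946198 174.55016858]
```

View pics/c5.png

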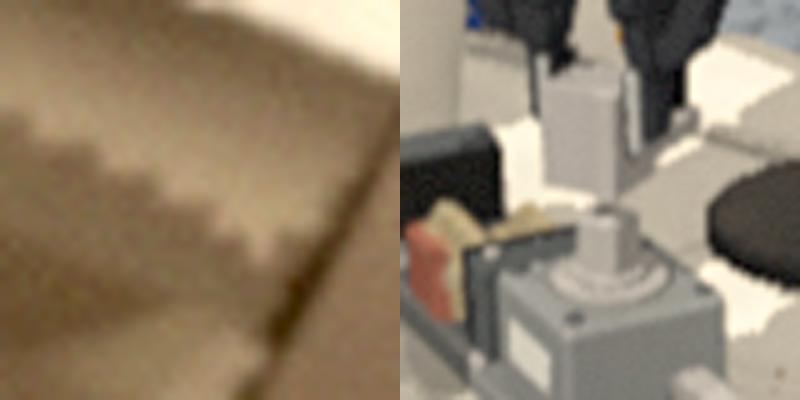

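```bash
python3 - <<'E'
from h import *; import pickle
s,t=pickle.load(open("pics/p5.pkl","rb"))
def sq(c,h,a,z): 
    a=np.radians(a); R=np.array([[np.cos(a),-np.sin(a)],[np.sin(a),np.cos(a)]])
    return np.round([proj(s,[*(R@np.array(k)*h+c),z]) for k in((1,1),(1,-1),(-1,-1),(-1,1))],1).tolist()
print("hub pred",sq(np.array([526.5,-51.6]),18,21.9,122))
print("shaft pred 21",sq(np.array([528.5,-52]),10,21,95)); print("collar",proj(s,[528.5,-52,80]))
im=np.array(s["pixels"]).astype(int).sum(2)//3
for v in (170,172,180,182): print(v,im[v,232:266].tolist())
cv2.imwrite("pics/c6.png",crop(s,(251,178),20,600))
E
```

```text
hub pred [[246.1, 165.4], [260.4, 168.3], [251.9, 174.0], [237.4, 170.9]]
shaft pred 21 [[248.6, 178.4], [256.4, 180.2], [251.6, 183.4], [243.8, 181.6]]
collar [250.28531904 187.14708709]
170 [220, 218, 219, 220, 216, 191, 161, 150, 148, 148, 146, 143, 143, 141, 143, 144, 146, 151, 150, 141, 107, 96, 98, 101, 115, 129, 142, 153, 157, 154, 154, 154, 154, 154]
172 [219, 217, 218, 217, 220, 218, 218, 217, 214, 210, 201, 196, 191, 181, 171, 158, 149, 150, 151, 140, 113, 111, 126, 141, 151, 157, 157, 156, 156, 155, 154, 156, 155, 154]
180 [106, 101, 94, 90, 76, 68, 61, 56, 61, 56, 53, 62, 104, 140, 147, 146, 146, 148, 148, 140, 118, 101, 100, 99, 108, 132, 144, 155, 158, 158, 155, 153, 153, 152]
182 [53, 52, 54, 63, 78, 73, 68, 70, 71, 71, 72, 77, 114, 141, 147, 147, 145, 144, 147, 142, 116, 99, 98, 101, 95, 79, 73, 105, 137, 151, 158, 157, 156, 152]
```

View pics/c6.png

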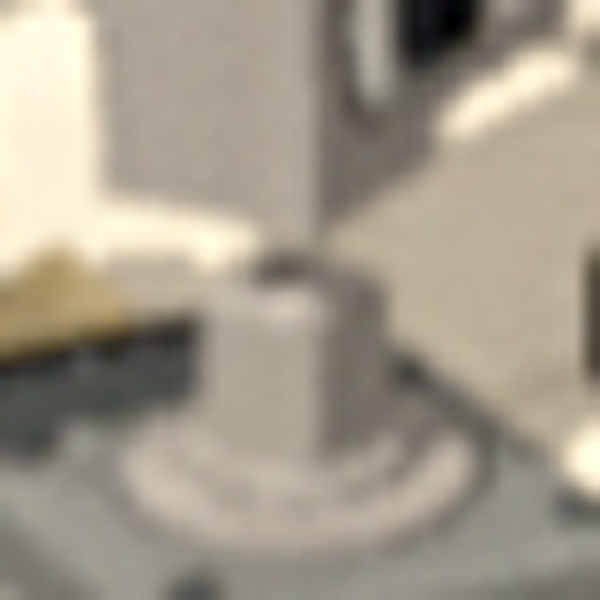

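The crop shows the shaft's left, near and right edges at scene u=244, 252 and 256.6. The hub's left and near edges are at 237.6 and 251.8. Both match the predictions to about 0.2 px. I'll make the final correction and lower the crank.

Request:
{"method": "apply_moves", "body": {"commands": [{"x": 2, "y": 1.5, "z": 4, "jaw": 30, "ax": 0, "ay": 0, "az": 0.012}, {"x": 2, "y": 1.5, "z": 9, "jaw": 30, "ax": 0, "ay": 0, "az": 0.012}, {"x": 2, "y": 1.5, "z": 9, "jaw": 30, "ax": 0, "ay": 0, "az": 0.012}]}}

```text
time: 5.92
position: [528.9, -50.9, 128.7]
tcp_rot: [-3.141, 0.001, 0.373]
contact_force: [-1.1, -0.1, -2.5]
finger_gap: 35.3
grip_force: 51.2
```

```bash
python3 - <<'E'
from cell import r,snapshot; from h import *; import pickle
o=r.observe(); print(o["position"],np.degrees(o["tcp_rot"]),o["contact_force"],o["torque"])
plan(o,[528.8,-52.2,96],21.2)
E
```

```text
[528.89909671 -50.87566675 128.67003807] [-1.79982009e+02  7.21121258e-02  2.13482819e+01] [-1.08103682 -0.08418283 -2.45991167] [ 0.0028313   0.04095014 -0.04586168]
target [528.8, -52.2, 96] shift [-0.5, 1.2, 32.7] turn [-0.0, 0.001, 0.003]
```

Request:
{"method": "apply_moves", "body": {"commands": [{"x": -0.5, "y": 1, "z": 4, "jaw": 30, "ax": 0, "ay": 0, "az": 0.003}, {"x": -0.5, "y": 1, "z": 9, "jaw": 30, "ax": 0, "ay": 0, "az": 0.003}, {"x": -0.5, "y": 1, "z": 13, "jaw": 30, "ax": 0, "ay": 0, "az": 0.003}, {"x": -0.5, "y": 1, "z": 16, "jaw": 30, "ax": 0, "ay": 0, "az": 0.003}, {"x": -0.5, "y": 1, "z": 16, "jaw": 30, "ax": 0, "ay": 0, "az": 0.003}]}}

```text
time: 6.55
position: [530.5, -51.4, 113.3]
tcp_rot: [3.141, -0.002, 0.37]
contact_force: [6.0, 1.7, -5.8]
finger_gap: 35.4
grip_force: 51.0
```

```bash
python3 - <<'E'
from cell import r,snapshot; from h import *; import pickle
o=r.observe(); print(o["position"],np.degrees(o["tcp_rot"]),o["contact_force"],o["torque"])
E
```

```text
[530.47471004 -51.43000966 113.32188577] [ 1.79955104e+02 -1.15898875e-01  2.12157634e+01] [ 6.00625126  1.74302746 -5.83644139] [ 0.40647228 -1.29425996 -0.06956055]
```

It has engaged, with a 6 N sideways push toward +x. I'll shift a little that way and continue down.

Request:
{"method": "apply_moves", "body": {"commands": [{"x": 1.5, "y": 0, "z": 3, "jaw": 30, "ax": 0, "ay": 0, "az": 0}, {"x": 2, "y": 0, "z": 8, "jaw": 30, "ax": 0, "ay": 0, "az": 0}, {"x": 2, "y": 0, "z": 13, "jaw": 30, "ax": 0, "ay": 0, "az": 0}, {"x": 2, "y": 0, "z": 17, "jaw": 30, "ax": 0, "ay": 0, "az": 0}, {"x": 2, "y": 0, "z": 19, "jaw": 30, "ax": 0, "ay": 0, "az": 0}, {"x": 2, "y": 0, "z": 19, "jaw": 30, "ax": 0, "ay": 0, "az": 0}]}}

```text
time: 7.3
position: [530.8, -51.3, 95.8]
tcp_rot: [-3.139, -0.0, 0.369]
contact_force: [-7.1, 2.4, 21.2]
finger_gap: 35.5
grip_force: 54.4
```

```bash
python3 - <<'E'
from cell import r,snapshot; from h import *; import pickle
o=r.observe(); print(o["position"],np.degrees(o["tcp_rot"]),o["contact_force"],o["torque"])
s=snapshot("scene"); cv2.imwrite("pics/c7.png",crop(s,(251,165),40,600))
E
```

```text
[530.83900817 -51.31738216  95.79342059] [-1.79869136e+02 -4.95403090e-03  2.11479858e+01] [-7.13231528  2.43362801 21.23496287] [0.54053553 1.53149831 0.00676935]
```

View pics/c7.png

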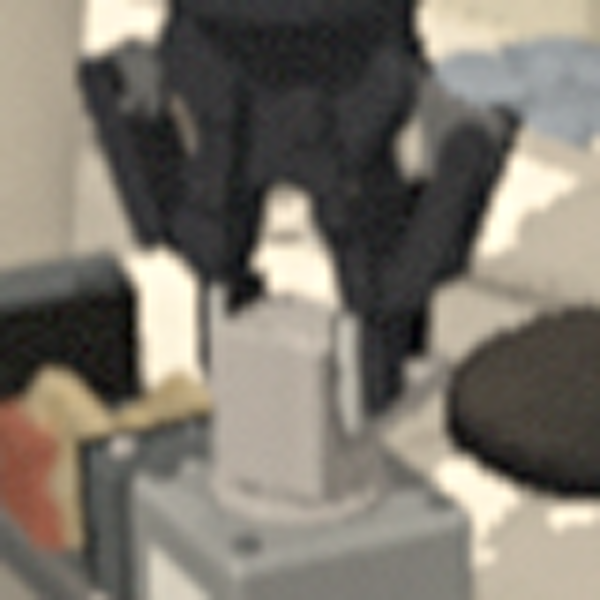

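The crank is seated: the hub rests on the collar, TCP z is 96 and Fz is 21 N. I'll release it and move up to the handle.

Request:
{"method": "apply_moves", "body": {"commands": [{"x": 0, "y": 0, "z": -1, "jaw": 60, "ax": 0, "ay": 0, "az": 0}, {"x": 0, "y": 0, "z": -2, "jaw": 60, "ax": 0, "ay": 0, "az": 0}, {"x": 0, "y": 0, "z": -3, "jaw": 60, "ax": 0, "ay": 0, "az": 0}, {"x": 0, "y": 0, "z": -25, "jaw": 60, "ax": 0, "ay": 0, "az": 0}, {"x": 0, "y": 0, "z": -60, "jaw": 60, "ax": 0, "ay": 0, "az": 0}, {"x": 0, "y": 0, "z": -90, "jaw": 60, "ax": 0, "ay": 0, "az": 0}, {"x": 30, "y": 0, "z": -95, "jaw": 60, "ax": 0, "ay": 0, "az": 0}, {"x": 59, "y": 0, "z": -95, "jaw": 60, "ax": 0, "ay": 0, "az": 0}, {"x": 59, "y": 0, "z": -95, "jaw": 60, "ax": 0, "ay": 0, "az": 0}]}}

```text
time: 8.48
position: [587.7, -28.6, 189.0]
tcp_rot: [3.141, -0.0, 0.372]
contact_force: [-0.2, -0.6, 0.3]
finger_gap: 59.5
grip_force: 0.0
```

```bash
python3 - <<'E'
from cell import r,snapshot; from h import *; import pickle
o=r.observe(); print(o["position"],np.degrees(o["tcp_rot"]),o["contact_force"],o["joints"])
plan(o,[586,-29.9,121],21.2)
s=snapshot("scene"); print(proj(s,[586,-29.9,151]),proj(s,o["position"])); cv2.imwrite("pics/c8.png",crop(s,(251,155),50,600))
pickle.dump(s,open("pics/s8.pkl","wb"))
E
```

```text
[587.65252056 -28.59357134 189.02114061] [ 1.79955185e+02 -1.72058979e-02  2.13291141e+01] [-0.24004935 -0.61138773  0.26356779] [-0.65106429  0.48051341  0.80088353  1.850788   -0.40963604  0.98257466
 -0.87253782]
target [586, -29.9, 121] shift [-2.0, 0.6, 68.0] turn [0.001, -0.0, 0.002]
[264.00237042 148.17496281] [264.01446083 131.5351866 ]
```

View pics/c8.png

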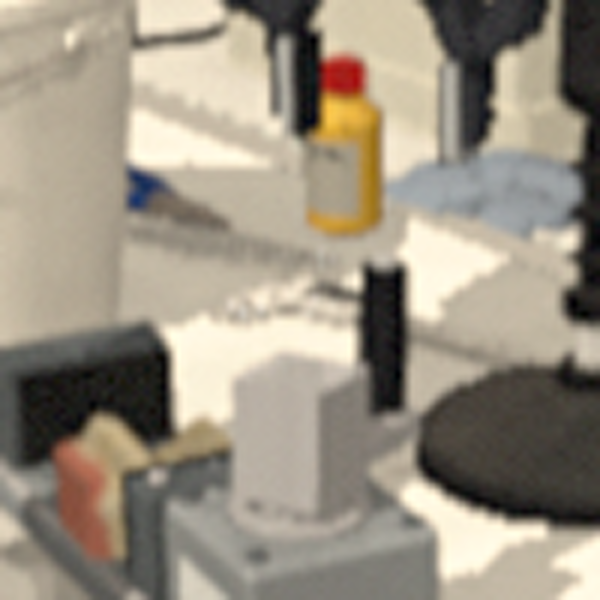

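The hub sits on the collar and the handle top is at about scene (265,149), below the fingers. I've now used all 10 views, so from here I'll rely on force and pixel numbers. Next I'll descend and grip the handle.

Request:
{"method": "apply_moves", "body": {"commands": [{"x": -2, "y": 0.5, "z": 30, "jaw": 60, "ax": 0, "ay": 0, "az": 0}, {"x": -2, "y": 0.5, "z": 55, "jaw": 60, "ax": 0, "ay": 0, "az": 0}, {"x": -2, "y": 0.5, "z": 67, "jaw": 50, "ax": 0, "ay": 0, "az": 0}, {"x": -2, "y": 0.5, "z": 67, "jaw": 10, "ax": 0, "ay": 0, "az": 0}, {"x": -2, "y": 0.5, "z": 67, "jaw": 10, "ax": 0, "ay": 0, "az": 0}, {"x": -2, "y": 0.5, "z": 67, "jaw": 10, "ax": 0, "ay": 0, "az": 0}, {"x": -2, "y": 0.5, "z": 67, "jaw": 10, "ax": 0, "ay": 0, "az": 0}, {"x": -2, "y": 0.5, "z": 67, "jaw": 10, "ax": 0, "ay": 0, "az": 0}], "grip_force": 30}}

```text
time: 9.52
position: [584.9, -31.1, 122.8]
tcp_rot: [3.141, -0.001, 0.37]
contact_force: [0.3, -1.0, 1.6]
finger_gap: 17.6
grip_force: 30.5
```

```bash
cat >> h.py <<'E'
C=np.array([530.0,-51.5])
def st(o):
    p=np.array(o["position"]); d=p[:2]-C; a=np.arctan2(d[1],d[0]); f=np.array(o["contact_force"])
    er=np.array([np.cos(a),np.sin(a)]); ec=np.array([np.sin(a),-np.cos(a)])  # clockwise tangent
    print("t",round(o["time"],2),"pos",np.round(p,2),"r",round(np.hypot(*d),2),"deg",round(np.degrees(a),2),"yaw",round(np.degrees(o["tcp_rot"][2]),2),"F",np.round(f,2),"resist",round(-f[:2]@ec,2),"rad",round(f[:2]@er,2),"gap",round(o["finger_gap"],1)); return a
def circ(o,step,n,a0=None,r=60):
    """rows along the clockwise circle, tool-frame shifts from measured pose"""
    R=Ro.from_euler("xyz",o["tcp_rot"]); p=np.array(o["position"])
    if a0 is None: d=p[:2]-C; a0=np.arctan2(d[1],d[0])
    for k in range(1,n+1):
        a=a0-step*k; s=R.inv().apply([C[0]+r*np.cos(a)-p[0],C[1]+r*np.sin(a)-p[1],0]); print(k,np.round(s[:2],1).tolist())
E
python3 - <<'E'
from cell import r; from h import *
o=r.observe(); st(o); circ(o,0.2618,12)
E
```

```text
t 9.53 pos [584.89 -31.11 122.78] r 58.56 deg 20.38 yaw 21.19 F [ 0.33 -1.03  1.57] resist -1.08 rad -0.05 gap 17.6
1 [-0.8, 15.5]
2 [-7.0, 29.9]
3 [-16.7, 42.2]
4 [-29.3, 51.6]
5 [-43.8, 57.3]
6 [-59.4, 59.2]
7 [-74.9, 56.9]
8 [-89.3, 50.7]
9 [-101.6, 41.0]
10 [-110.9, 28.4]
11 [-116.7, 13.9]
12 [-118.5, -1.7]
```

Request:
{"method": "apply_moves", "body": {"commands": [{"x": -0.5, "y": 8, "z": 0, "jaw": 10, "ax": 0, "ay": 0, "az": 0}, {"x": -3, "y": 20, "z": 0, "jaw": 10, "ax": 0, "ay": 0, "az": 0}, {"x": -9.6, "y": 34, "z": 0, "jaw": 10, "ax": 0, "ay": 0, "az": 0}, {"x": -20, "y": 45, "z": 0, "jaw": 10, "ax": 0, "ay": 0, "az": 0}, {"x": -29.3, "y": 51.6, "z": 0, "jaw": 10, "ax": 0, "ay": 0, "az": 0}, {"x": -43.8, "y": 57.3, "z": 0, "jaw": 10, "ax": 0, "ay": 0, "az": 0}, {"x": -59.4, "y": 59.2, "z": 0, "jaw": 10, "ax": 0, "ay": 0, "az": 0}, {"x": -74.9, "y": 56.9, "z": 0, "jaw": 10, "ax": 0, "ay": 0, "az": 0}, {"x": -89.3, "y": 50.7, "z": 0, "jaw": 10, "ax": 0, "ay": 0, "az": 0}, {"x": -101.6, "y": 41, "z": 0, "jaw": 10, "ax": 0, "ay": 0, "az": 0}, {"x": -110.9, "y": 28.4, "z": 0, "jaw": 10, "ax": 0, "ay": 0, "az": 0}, {"x": -116.7, "y": 13.9, "z": 0, "jaw": 10, "ax": 0, "ay": 0, "az": 0}]}}

```text
time: 11.02
position: [481.0, -93.0, 124.1]
tcp_rot: [3.134, -0.002, 0.364]
contact_force: [-5.8, -12.2, 17.7]
finger_gap: 18.1
grip_force: 32.5
```

```bash
python3 - <<'E'
from cell import r,snapshot; from h import *
o=r.observe(); st(o); circ(o,0.2618,12)
s=snapshot("scene"); a=np.array(s["pixels"]); h=np.array(o["position"])
E
```

```text
t 11.03 pos [481.04 -92.99 124.12] r 64.18 deg -139.73 yaw 20.84 F [ -5.75 -12.2   17.69] resist 5.59 rad 12.28 gap 18.1
1 [0.7, -16.7]
2 [1.5, -32.4]
3 [6.4, -47.2]
4 [14.9, -60.4]
5 [26.6, -70.8]
6 [40.6, -77.9]
7 [55.9, -81.2]
8 [71.5, -80.3]
9 [86.4, -75.5]
10 [99.5, -66.9]
11 [110.0, -55.3]
12 [117.1, -41.3]
```

Request:
{"method": "apply_moves", "body": {"commands": [{"x": 0, "y": 0, "z": 0, "jaw": 10, "ax": 0, "ay": 0, "az": 0}, {"x": 0, "y": 0, "z": 0, "jaw": 10, "ax": 0, "ay": 0, "az": 0}, {"x": 0, "y": 0, "z": 0, "jaw": 10, "ax": 0, "ay": 0, "az": 0}]}}

```text
time: 11.45
position: [479.5, -91.6, 123.6]
tcp_rot: [3.138, 0.001, 0.365]
contact_force: [-9.6, -8.8, 21.0]
finger_gap: 17.6
grip_force: 33.3
```

```bash
python3 - <<'E'
from cell import r,snapshot; from h import *
import pickle
o=r.observe(); st(o); print(o["torque"],np.degrees(o["tcp_rot"]))
s=snapshot("scene"); s0=pickle.load(open("pics/s8.pkl","rb"))
for n,q in(("old",s0),("now",s)):
    im=np.array(q["pixels"]).astype(int).sum(2)//3
    print(n)
    for v in range(158,186,3): print(v,im[v,234:270].tolist())
E
```

```text
t 11.45 pos [479.53 -91.63 123.6 ] r 64.49 deg -141.51 yaw 20.89 F [-9.56 -8.77 21.05] resist 0.91 rad 12.94 gap 17.6
[-1.72387834e+00  1.97479612e+00  1.10971460e-03] [1.79800817e+02 8.25815633e-02 2.08856176e+01]
old
158 [219, 217, 189, 182, 188, 161, 159, 168, 166, 182, 178, 183, 208, 213, 211, 209, 209, 207, 195, 174, 173, 176, 162, 153, 163, 148, 93, 35, 18, 24, 22, 24, 25, 14, 54, 120]
161 [224, 223, 222, 222, 223, 223, 221, 221, 222, 220, 220, 219, 218, 220, 219, 221, 220, 222, 222, 221, 222, 221, 222, 223, 224, 219, 145, 56, 16, 19, 26, 23, 19, 15, 41, 87]
164 [220, 220, 219, 220, 218, 217, 218, 218, 217, 216, 212, 205, 188, 171, 163, 165, 173, 177, 187, 189, 197, 205, 208, 215, 218, 212, 138, 55, 23, 22, 24, 20, 20, 15, 56, 122]
167 [216, 215, 216, 215, 215, 207, 195, 183, 169, 161, 157, 159, 155, 152, 151, 148, 153, 152, 149, 150, 154, 164, 167, 166, 161, 150, 125, 116, 73, 29, 24, 22, 17, 8, 75, 147]
170 [217, 216, 216, 218, 215, 189, 153, 148, 150, 149, 149, 150, 150, 149, 149, 147, 149, 152, 153, 147, 130, 120, 108, 102, 96, 97, 103, 97, 67, 30, 20, 20, 15, 22, 81, 149]

[... 1849 characters left out ...]
 158, 157, 156, 157, 156, 156, 157]
176 [150, 119, 56, 17, 17, 24, 22, 21, 21, 65, 130, 157, 133, 80, 44, 40, 37, 28, 26, 57, 98, 105, 100, 94, 91, 97, 126, 153, 158, 157, 157, 156, 154, 157, 157, 148]
179 [121, 112, 56, 28, 30, 28, 21, 16, 17, 53, 111, 152, 134, 82, 49, 43, 53, 72, 85, 100, 106, 103, 100, 92, 86, 96, 127, 152, 158, 156, 156, 154, 152, 153, 156, 145]
182 [71, 76, 78, 76, 71, 46, 21, 19, 19, 28, 67, 100, 99, 87, 89, 123, 108, 101, 102, 100, 104, 100, 99, 92, 89, 95, 119, 147, 160, 159, 157, 152, 149, 144, 145, 134]
185 [58, 66, 70, 70, 68, 53, 27, 18, 17, 20, 20, 19, 12, 12, 81, 151, 121, 103, 100, 103, 103, 105, 100, 92, 92, 92, 99, 95, 96, 111, 129, 144, 152, 154, 151, 156]
```

There is an odd radial and upward load of 13 N and 21 N. I'll open the fingers to relax it and compare the free pose.

Request:
{"method": "apply_moves", "body": {"commands": [{"x": 0, "y": 0, "z": 0, "jaw": 40, "ax": 0, "ay": 0, "az": 0}, {"x": 0, "y": 0, "z": 0, "jaw": 40, "ax": 0, "ay": 0, "az": 0}, {"x": 0, "y": 0, "z": 0, "jaw": 40, "ax": 0, "ay": 0, "az": 0}, {"x": 0, "y": 0, "z": 0, "jaw": 40, "ax": 0, "ay": 0, "az": 0}]}}

```text
time: 12.0
position: [480.7, -86.1, 122.2]
tcp_rot: [3.142, 0.0, 0.37]
contact_force: [0.1, 0.5, 0.5]
finger_gap: 40.2
grip_force: 0.0
```

```bash
python3 - <<'E'
from cell import r,snapshot; from h import *
import pickle
o=r.observe(); st(o); print(o["torque"],np.degrees(o["tcp_rot"]))
s=snapshot("scene"); pickle.dump(s,open("pics/s9.pkl","wb"))
a=np.radians(-142)
for R in(0,): print("handle pred base/top",[proj(s,[530+60*np.cos(a),-51.5+60*np.sin(a),z]) for z in(93,151)],"hub corners",[np.round(proj(s,[530+25.4*np.cos(a+k),-51.5+25.4*np.sin(a+k),z]),1).tolist() for z in(80,126) for k in np.pi/4+np.arange(4)*np.pi/2])
im=np.array(s["pixels"]).astype(int).sum(2)//3
for v in range(146,206,3): print(v,im[v,218:270].tolist())
E
```

```text
t 12.0 pos [480.71 -86.09 122.15] r 60.22 deg -144.94 yaw 21.21 F [0.15 0.48 0.5 ] resist -0.31 rad -0.4 gap 40.2
[-0.00747646  0.00643585 -0.02193953] [1.79995684e+02 1.06796995e-02 2.12114071e+01]
handle pred base/top [array([243.30202785, 192.83078735]), array([242.45527358, 166.95536663])] hub corners [[256.7, 191.0], [260.5, 184.3], [244.9, 183.0], [240.6, 189.5], [256.3, 171.3], [260.2, 165.1], [244.3, 163.8], [239.9, 169.9]]
146 [35, 31, 37, 33, 22, 27, 30, 37, 39, 38, 38, 42, 29, 27, 26, 30, 38, 34, 35, 43, 59, 50, 39, 37, 38, 38, 43, 38, 38, 31, 36, 53, 39, 26, 26, 28, 27, 32, 86, 150, 156, 111, 55, 38, 45, 42, 43, 33, 31, 33, 27, 67]
149 [40, 38, 34, 32, 27, 28, 34, 33, 40, 40, 41, 36, 28, 16, 23, 18, 20, 38, 95, 147, 152, 148, 144, 129, 86, 45, 35, 41, 41, 35, 31, 38, 29, 26, 29, 26, 21, 22, 60, 114, 108, 61, 39, 43, 44, 43, 35, 25, 21, 16, 67, 162]
152 [39, 39, 32, 29, 35, 42, 40, 43, 39, 40, 39, 31, 28, 29, 30, 21, 26, 81, 152, 162, 160, 158, 159, 162, 152, 89, 43, 38, 43, 42, 33, 29, 27, 29, 28, 24, 23, 29, 59, 84, 56, 39, 39, 43, 41, 35, 28, 18, 21, 69, 163, 225]
155 [
[... 3260 characters left out ...]
97, 96]
197 [83, 65, 42, 39, 41, 44, 45, 44, 45, 44, 70, 106, 117, 127, 115, 107, 106, 109, 113, 121, 136, 154, 163, 173, 176, 178, 179, 179, 182, 176, 142, 101, 85, 85, 83, 88, 91, 93, 94, 95, 94, 93, 95, 95, 91, 93, 90, 89, 89, 85, 88, 93]
200 [87, 82, 66, 50, 41, 43, 46, 44, 44, 42, 62, 100, 125, 176, 183, 168, 140, 115, 102, 103, 108, 123, 130, 131, 140, 142, 142, 142, 146, 145, 126, 94, 88, 89, 88, 85, 87, 85, 85, 86, 87, 87, 84, 84, 87, 87, 87, 86, 88, 87, 89, 88]
203 [71, 73, 83, 90, 85, 73, 62, 63, 62, 64, 73, 99, 123, 173, 184, 182, 181, 180, 170, 145, 117, 107, 108, 109, 109, 96, 82, 81, 82, 85, 82, 83, 84, 85, 86, 86, 87, 85, 88, 85, 86, 87, 85, 89, 86, 85, 85, 88, 89, 87, 91, 99]
```

The handle is at -142° and 60 mm radius, with its edges at scene u=240.5–246.5 and its base at row 193.5, so the crank is still fully down. The load came from an off-centre grip. I'll re-grip centred.

```bash
python3 - <<'E'
from cell import r; from h import *
o=r.observe(); plan(o,[482.7,-88.4,124],21.2)
E
```

```text
target [482.7, -88.4, 124] shift [1.0, 2.9, -1.8] turn [0.0, 0.0, 0.0]
```

Request:
{"method": "apply_moves", "body": {"commands": [{"x": 1, "y": 2.9, "z": -2, "jaw": 40, "ax": 0, "ay": 0, "az": 0}, {"x": 1, "y": 2.9, "z": -2, "jaw": 40, "ax": 0, "ay": 0, "az": 0}, {"x": 1, "y": 2.9, "z": -2, "jaw": 10, "ax": 0, "ay": 0, "az": 0}, {"x": 1, "y": 2.9, "z": -2, "jaw": 10, "ax": 0, "ay": 0, "az": 0}, {"x": 1, "y": 2.9, "z": -2, "jaw": 10, "ax": 0, "ay": 0, "az": 0}, {"x": 1, "y": 2.9, "z": -2, "jaw": 10, "ax": 0, "ay": 0, "az": 0}], "grip_force": 20}}

```text
time: 12.8
position: [483.0, -89.0, 124.5]
tcp_rot: [3.141, -0.001, 0.369]
contact_force: [0.3, -3.7, 2.6]
finger_gap: 18.3
grip_force: 21.0
```

```bash
python3 - <<'E'
from cell import r; from h import *
o=r.observe(); st(o); circ(o,0.2,12,np.radians(-142))
E
```

```text
t 12.8 pos [483.   -89.01 124.53] r 60.14 deg -141.4 yaw 21.17 F [ 0.29 -3.72  2.62] resist 3.09 rad 2.09 gap 18.3
1 [-2.4, -12.4]
2 [-2.3, -24.4]
3 [0.2, -36.1]
4 [4.9, -47.1]
5 [11.7, -56.9]
6 [20.4, -65.2]
7 [30.5, -71.7]
8 [41.7, -75.9]
9 [53.5, -77.9]
10 [65.5, -77.5]
11 [77.1, -74.7]
12 [88.0, -69.6]
```

Request:
{"method": "apply_moves", "body": {"commands": [{"x": -1.5, "y": -6, "z": 0, "jaw": 10, "ax": 0, "ay": 0, "az": 0}, {"x": -2.6, "y": -18, "z": 0, "jaw": 10, "ax": 0, "ay": 0, "az": 0}, {"x": -1.2, "y": -30, "z": 0, "jaw": 10, "ax": 0, "ay": 0, "az": 0}, {"x": 2.4, "y": -41.8, "z": 0, "jaw": 10, "ax": 0, "ay": 0, "az": 0}, {"x": 8.1, "y": -52.2, "z": 0, "jaw": 10, "ax": 0, "ay": 0, "az": 0}, {"x": 15.8, "y": -61.3, "z": 0, "jaw": 10, "ax": 0, "ay": 0, "az": 0}, {"x": 25.3, "y": -68.7, "z": 0, "jaw": 10, "ax": 0, "ay": 0, "az": 0}, {"x": 36, "y": -74, "z": 0, "jaw": 10, "ax": 0, "ay": 0, "az": 0}, {"x": 47.5, "y": -77.1, "z": 0, "jaw": 10, "ax": 0, "ay": 0, "az": 0}, {"x": 59.5, "y": -78, "z": 0, "jaw": 10, "ax": 0, "ay": 0, "az": 0}, {"x": 65.5, "y": -77.5, "z": 0, "jaw": 10, "ax": 0, "ay": 0, "az": 0}, {"x": 65.5, "y": -77.5, "z": 0, "jaw": 10, "ax": 0, "ay": 0, "az": 0}]}}

```text
time: 14.3
position: [515.5, 8.4, 124.3]
tcp_rot: [-3.141, 0.001, 0.371]
contact_force: [-1.9, -3.6, 8.7]
finger_gap: 17.9
grip_force: 23.8
```

```bash
python3 - <<'E'
from cell import r,snapshot; from h import *; import pickle
o=r.observe(); st(o); pickle.dump((o,snapshot("scene"),snapshot("top")),open("pics/s10.pkl","wb"))
circ(o,0.2,12)
t=pickle.load(open("pics/s10.pkl","rb"))[2]; t0=pickle.load(open("pics/top0.pkl","rb"))
# jaw/carving profile along vise axis at several offsets, z~50
u=np.array([0.197,0.98]); w=np.array([0.98,-0.197])
for n,q in(("t0",t0),("now",t)):
    im=np.array(q["pixels"]).astype(int)
    for off in(-30,-15,0,15,30):
        L=[]
        for y in range(40,210,3):
            x,yy=proj(q,[*(C+u*y+w*off),60]); px=im[int(round(yy)),int(round(x))]; L.append(int(px.sum()//3))
        print(n,off,L)
E
```

```text
t 14.3 pos [515.55   8.36 124.3 ] r 61.58 deg 103.57 yaw 21.24 F [-1.91 -3.65  8.65] resist 2.72 rad -3.1 gap 17.9
1 [11.4, 4.3]
2 [22.3, 9.4]
3 [32.0, 16.5]
4 [40.0, 25.3]
5 [46.1, 35.6]
6 [50.1, 46.9]
7 [51.7, 58.8]
8 [51.0, 70.8]
9 [47.9, 82.3]
10 [42.5, 93.1]
11 [35.2, 102.5]
12 [26.0, 110.3]
t0 -30 [63, 66, 65, 45, 35, 44, 49, 54, 75, 92, 85, 54, 46, 37, 20, 24, 37, 65, 68, 68, 64, 72, 86, 110, 114, 114, 108, 106, 113, 119, 120, 119, 114, 104, 88, 69, 59, 46, 47, 47, 47, 48, 50, 53, 54, 55, 54, 53, 46, 26, 25, 25, 27, 28, 30, 36, 40]
t0 -15 [62, 66, 65, 56, 33, 37, 46, 51, 51, 50, 51, 50, 43, 33, 21, 29, 45, 60, 67, 65, 64, 69, 73, 84, 100, 88, 90, 94, 97, 89, 97, 100, 103, 98, 98, 92, 62, 48, 49, 52, 55, 55, 56, 55, 55, 55, 56, 52, 43, 32, 31, 30, 32, 33, 36, 38, 44]
t0 0 [52, 54, 62, 53, 37, 41, 47, 52, 52, 51, 50, 50, 48, 30, 23, 26, 35, 43, 50, 69, 88, 110, 119, 118, 110, 105, 104, 118, 113, 105, 104, 99, 98, 93, 64, 51, 45, 42, 45, 44, 44, 45, 51, 49, 48, 47, 50, 49, 45, 37, 35, 36, 36, 38, 39, 43, 45]
t0 15 [59, 68, 79, 79, 64, 47, 52, 53, 53, 50, 52, 51, 47, 40, 32, 31, 3
[... 891 characters left out ...]
[33, 29, 27, 24, 22, 29, 37, 53, 55, 41, 31, 28, 29, 32, 34, 39, 60, 72, 76, 60, 58, 62, 66, 66, 66, 67, 67, 66, 66, 66, 64, 60, 63, 68, 70, 70, 69, 68, 67, 67, 66, 65, 61, 61, 61, 61, 60, 60, 61, 62, 61, 61, 62, 63, 62, 62, 64]
now 15 [58, 50, 45, 44, 39, 50, 47, 42, 35, 33, 31, 30, 30, 31, 32, 49, 65, 71, 65, 62, 67, 67, 66, 67, 66, 67, 66, 67, 66, 61, 57, 59, 65, 65, 66, 65, 65, 66, 66, 66, 66, 67, 66, 68, 67, 67, 67, 67, 67, 68, 68, 68, 68, 69, 68, 69, 69]
now 30 [56, 62, 64, 64, 63, 64, 66, 63, 61, 55, 39, 38, 36, 38, 49, 59, 66, 63, 64, 67, 68, 67, 67, 67, 67, 67, 67, 66, 60, 58, 64, 66, 65, 71, 70, 69, 69, 73, 72, 68, 66, 66, 68, 67, 70, 70, 69, 69, 67, 68, 68, 68, 69, 70, 69, 70, 69]
```

Request:
{"method": "apply_moves", "body": {"commands": [{"x": 6, "y": 2, "z": 0, "jaw": 10, "ax": 0, "ay": 0, "az": 0}, {"x": 17, "y": 6.5, "z": 0, "jaw": 10, "ax": 0, "ay": 0, "az": 0}, {"x": 27.3, "y": 12.7, "z": 0, "jaw": 10, "ax": 0, "ay": 0, "az": 0}, {"x": 36.2, "y": 20.7, "z": 0, "jaw": 10, "ax": 0, "ay": 0, "az": 0}, {"x": 43.3, "y": 30.3, "z": 0, "jaw": 10, "ax": 0, "ay": 0, "az": 0}, {"x": 46.1, "y": 35.6, "z": 0, "jaw": 10, "ax": 0, "ay": 0, "az": 0}, {"x": 48.4, "y": 41.2, "z": 0, "jaw": 10, "ax": 0, "ay": 0, "az": 0}, {"x": 49.3, "y": 44, "z": 0, "jaw": 10, "ax": 0, "ay": 0, "az": 0}]}}

```text
time: 15.4
position: [577.6, -11.9, 124.3]
tcp_rot: [-3.137, -0.0, 0.372]
contact_force: [-1.5, 3.6, 8.2]
finger_gap: 18.1
grip_force: 21.6
```

```bash
python3 - <<'E'
from cell import r,snapshot; from h import *; import pickle
o=r.observe(); a=st(o); print("total",np.radians(21.15)-a+2*np.pi); s=snapshot("scene"); pickle.dump(s,open("pics/s11.pkl","wb")); circ(o,0.05,12)
s0=pickle.load(open("pics/scene0.pkl","rb"))
u=np.array([0.197,0.98]); w=np.array([0.98,-0.197])
for n,q in(("s0",s0),("now",s)):
    im=np.array(q["pixels"]).astype(int)
    for off in(-20,-30,-36):
        L=[]
        for y in range(60,210,3):
            x,yy=proj(q,[*(C+u*y+w*off),58]); px=im[int(round(yy)),int(round(x))]; L.append((int(px.sum()//3),int(px[0]-px[2])))
        print(n,off,*["%d/%d"%k for k in L])
E
```

```text
t 15.4 pos [577.55 -11.92 124.3 ] r 61.87 deg 39.77 yaw 21.33 F [-1.54  3.65  8.23] resist 3.79 rad 1.15 gap 18.1
total 5.958155826935633
1 [-0.9, 3.5]
2 [-0.2, 6.4]
3 [0.4, 9.3]
4 [0.9, 12.3]
5 [1.2, 15.3]
6 [1.3, 18.3]
7 [1.3, 21.3]
8 [1.1, 24.3]
9 [0.8, 27.2]
10 [0.4, 30.2]
11 [-0.2, 33.1]
12 [-1.0, 36.0]
s0 -20 93/6 82/3 89/5 89/5 80/1 80/1 107/15 107/15 157/22 157/22 123/17 123/17 123/51 123/51 177/74 177/74 183/78 190/82 201/78 197/81 208/79 195/85 204/85 196/86 204/86 204/86 217/77 217/77 215/79 215/79 176/73 114/46 49/18 20/4 19/0 21/4 21/4 18/7 21/2 18/6 24/3 20/7 20/7 22/3 22/3 17/3 17/3 17/3 28/0 28/0
s0 -30 86/6 72/3 74/1 82/4 80/4 84/4 81/1 75/0 73/-4 73/-4 60/11 60/11 150/66 150/66 200/83 200/83 203/85 203/85 199/92 199/92 201/91 203/85 211/79 208/83 199/84 181/79 97/43 97/43 18/-1 18/-1 13/3 15/0 19/3 19/-1 19/-1 19/4 19/4 22/2 22/2 20/1 21/3 23/2 16/5 16/5 19/0 19/0 16/5 23/1 30/-1 30/-1
s0 -36 67/2 67/2 70/1 70/1 66/0 66/0 61/1 91/36 91/36 166/81 166/81 190/93 190/93 184/105 184/105 180/111 180/111 190/101 190/101 183/107 199/92 199/92 165/91 165/91 81/51 81/51 28/16
[... 281 characters left out ...]
27/56 127/56 128/59 117/56 118/56 117/51 122/54 109/45 109/45 119/49 83/33 66/26 27/10 18/1 18/1 18/3 18/3 19/3 19/3 19/3 22/0 22/0
now -30 85/6 52/2 48/1 54/1 51/2 52/1 51/1 52/1 52/1 52/1 53/2 53/2 50/2 50/2 56/2 56/2 53/0 53/0 51/2 51/2 51/-1 48/-2 44/-2 42/5 46/14 71/34 98/53 98/53 121/58 121/58 115/55 118/52 121/50 114/49 114/49 61/24 61/24 19/2 19/2 17/-2 14/2 21/3 18/-1 18/-1 20/3 20/3 20/1 16/1 29/2 29/2
now -36 52/2 52/2 53/3 53/3 52/1 52/1 55/3 52/0 52/0 53/1 53/1 49/1 49/1 43/1 43/1 39/-3 39/-3 38/1 38/1 44/12 39/9 39/9 75/45 75/45 118/74 118/74 132/64 132/64 125/67 121/56 120/62 111/48 92/47 58/24 35/18 35/18 21/-2 21/-2 16/4 19/6 19/6 18/7 18/7 27/1 27/1 50/0 47/2 47/2 63/1 63/1
```

The jaw edge has moved about 42 mm, as expected, and resistance is still at the free level of 3.8 N. I'll go on in small steps.

Request:
{"method": "apply_moves", "body": {"commands": [{"x": 0.8, "y": 2.9, "z": 0, "jaw": 10, "ax": 0, "ay": 0, "az": 0}, {"x": 1.4, "y": 5.8, "z": 0, "jaw": 10, "ax": 0, "ay": 0, "az": 0}, {"x": 1.9, "y": 8.8, "z": 0, "jaw": 10, "ax": 0, "ay": 0, "az": 0}, {"x": 1.9, "y": 8.8, "z": 0, "jaw": 10, "ax": 0, "ay": 0, "az": 0}]}}

```text
time: 15.95
position: [582.8, -19.3, 124.4]
tcp_rot: [-3.137, -0.001, 0.372]
contact_force: [-0.8, 3.8, 8.2]
finger_gap: 18.5
grip_force: 21.4
```

```bash
cat > q.py <<'E'
from cell import r; from h import *
o=r.observe(); a=st(o); print("total",round(np.radians(21.15)-a+2*np.pi,3))
E
python3 q.py
```

```text
t 15.95 pos [582.78 -19.33 124.37] r 61.81 deg 31.36 yaw 21.33 F [-0.84  3.83  8.21] resist 3.7 rad 1.27 gap 18.5
total 6.105
```

Request:
{"method": "apply_moves", "body": {"commands": [{"x": 0.4, "y": 3, "z": 0, "jaw": 10, "ax": 0, "ay": 0, "az": 0}, {"x": 0.6, "y": 6, "z": 0, "jaw": 10, "ax": 0, "ay": 0, "az": 0}, {"x": 0.6, "y": 8.9, "z": 0, "jaw": 10, "ax": 0, "ay": 0, "az": 0}, {"x": 0.6, "y": 8.9, "z": 0, "jaw": 10, "ax": 0, "ay": 0, "az": 0}]}}

```text
time: 16.45
position: [586.8, -27.3, 124.4]
tcp_rot: [-3.137, -0.001, 0.372]
contact_force: [0.7, 3.2, 6.4]
finger_gap: 18.4
grip_force: 21.2
```

```bash
python3 q.py
```

```text
t 16.45 pos [586.76 -27.26 124.38] r 61.71 deg 23.13 yaw 21.34 F [0.71 3.17 6.37] resist 2.63 rad 1.9 gap 18.4
total 6.249
```

Request:
{"method": "apply_moves", "body": {"commands": [{"x": -0.1, "y": 3, "z": 0, "jaw": 10, "ax": 0, "ay": 0, "az": 0}, {"x": -0.4, "y": 6, "z": 0, "jaw": 10, "ax": 0, "ay": 0, "az": 0}, {"x": -0.8, "y": 9, "z": 0, "jaw": 10, "ax": 0, "ay": 0, "az": 0}, {"x": -0.8, "y": 9, "z": 0, "jaw": 10, "ax": 0, "ay": 0, "az": 0}]}}

```text
time: 16.95
position: [589.6, -36.0, 124.5]
tcp_rot: [-3.137, -0.002, 0.372]
contact_force: [2.3, 3.7, 6.5]
finger_gap: 18.2
grip_force: 21.2
```

```bash
python3 q.py
```

```text
t 16.95 pos [589.6  -35.97 124.48] r 61.59 deg 14.6 yaw 21.33 F [2.32 3.7  6.5 ] resist 3.0 rad 3.18 gap 18.2
total 6.397
```

Request:
{"method": "apply_moves", "body": {"commands": [{"x": 0, "y": 3, "z": 0, "jaw": 10, "ax": 0, "ay": 0, "az": 0}, {"x": -0.7, "y": 5.9, "z": 0, "jaw": 10, "ax": 0, "ay": 0, "az": 0}, {"x": -1.5, "y": 8.7, "z": 0, "jaw": 10, "ax": 0, "ay": 0, "az": 0}, {"x": -1.5, "y": 8.7, "z": 0, "jaw": 10, "ax": 0, "ay": 0, "az": 0}]}}

```text
time: 17.45
position: [591.2, -44.7, 124.4]
tcp_rot: [-3.137, -0.001, 0.372]
contact_force: [1.2, 3.4, 6.3]
finger_gap: 18.2
grip_force: 21.2
```

```bash
python3 q.py
```

```text
t 17.45 pos [591.17 -44.68 124.4 ] r 61.55 deg 6.36 yaw 21.33 F [1.17 3.41 6.26] resist 3.26 rad 1.54 gap 18.2
total 6.541
```

Request:
{"method": "apply_moves", "body": {"commands": [{"x": -0.7, "y": 2.9, "z": 0, "jaw": 10, "ax": 0, "ay": 0, "az": 0}, {"x": -1.8, "y": 5.7, "z": 0, "jaw": 10, "ax": 0, "ay": 0, "az": 0}, {"x": -3, "y": 8.3, "z": 0, "jaw": 10, "ax": 0, "ay": 0, "az": 0}, {"x": -3, "y": 8.3, "z": 0, "jaw": 10, "ax": 0, "ay": 0, "az": 0}]}}

```text
time: 17.95
position: [591.4, -53.5, 124.4]
tcp_rot: [-3.137, -0.002, 0.372]
contact_force: [1.0, 3.7, 7.0]
finger_gap: 18.0
grip_force: 21.3
```

```bash
cat >>q.py <<'E'
for b in (0.075,0.15,0.3,0.45):
    R=Ro.from_euler("xyz",o["tcp_rot"]); d=np.hypot(*(o["position"][:2]-C))
    print(b,np.round(R.inv().apply([d*(np.cos(a-b)-np.cos(a)),d*(np.sin(a-b)-np.sin(a)),0])[:2],1))
E
python3 q.py
```

```text
t 17.95 pos [591.42 -53.53 124.42] r 61.45 deg -1.9 yaw 21.33 F [0.96 3.74 6.96] resist 3.77 rad 0.83 gap 18.0
total 6.685
0.075 [-2.   4.2]
0.15 [-4.3  8.2]
0.3 [-9.7 15.6]
0.45 [-16.2  22.2]
```

Request:
{"method": "apply_moves", "body": {"commands": [{"x": -1.4, "y": 2.9, "z": 0, "jaw": 10, "ax": 0, "ay": 0, "az": 0}, {"x": -2.8, "y": 5.6, "z": 0, "jaw": 10, "ax": 0, "ay": 0, "az": 0}, {"x": -4.3, "y": 8.2, "z": 0, "jaw": 10, "ax": 0, "ay": 0, "az": 0}, {"x": -6, "y": 10.7, "z": 0, "jaw": 10, "ax": 0, "ay": 0, "az": 0}, {"x": -6, "y": 10.7, "z": 0, "jaw": 10, "ax": 0, "ay": 0, "az": 0}]}}

```text
time: 18.58
position: [589.7, -65.7, 124.4]
tcp_rot: [-3.137, -0.002, 0.372]
contact_force: [0.6, 3.2, 6.9]
finger_gap: 18.2
grip_force: 21.6
```

```bash
sed -i 's/(0.075,0.15,0.3,0.45)/(0.05,0.1,0.15,0.2)/' q.py; python3 q.py
```

```text
t 18.57 pos [589.66 -65.71 124.41] r 61.33 deg -13.4 yaw 21.32 F [0.61 3.23 6.87] resist 3.28 rad -0.16 gap 18.2
total 6.886
0.05 [-1.8  2.5]
0.1 [-3.7  4.9]
0.15 [-5.8  7.1]
0.2 [-7.9  9.3]
```

Request:
{"method": "apply_moves", "body": {"commands": [{"x": -1.8, "y": 2.5, "z": 0, "jaw": 10, "ax": 0, "ay": 0, "az": 0}, {"x": -3.7, "y": 4.9, "z": 0, "jaw": 10, "ax": 0, "ay": 0, "az": 0}, {"x": -5.8, "y": 7.1, "z": 0, "jaw": 10, "ax": 0, "ay": 0, "az": 0}, {"x": -7.9, "y": 9.3, "z": 0, "jaw": 10, "ax": 0, "ay": 0, "az": 0}, {"x": -7.9, "y": 9.3, "z": 0, "jaw": 10, "ax": 0, "ay": 0, "az": 0}]}}

```text
time: 19.2
position: [585.5, -77.1, 124.4]
tcp_rot: [-3.137, -0.001, 0.372]
contact_force: [-0.1, 3.5, 7.0]
finger_gap: 18.0
grip_force: 21.9
```

```bash
python3 q.py
```

```text
t 19.2 pos [585.54 -77.12 124.38] r 61.17 deg -24.76 yaw 21.32 F [-0.1   3.55  7.05] resist 3.18 rad -1.57 gap 18.0
total 7.085
0.05 [-2.3  2.1]
0.1 [-4.6  4. ]
0.15 [-7.1  5.8]
0.2 [-9.6  7.6]
```

Request:
{"method": "apply_moves", "body": {"commands": [{"x": -2.4, "y": 2.0, "z": 0, "jaw": 10, "ax": 0, "ay": 0, "az": 0}, {"x": -4.8, "y": 3.8, "z": 0, "jaw": 10, "ax": 0, "ay": 0, "az": 0}, {"x": -7.3, "y": 5.6, "z": 0, "jaw": 10, "ax": 0, "ay": 0, "az": 0}, {"x": -9.8, "y": 7.3, "z": 0, "jaw": 10, "ax": 0, "ay": 0, "az": 0}, {"x": -9.8, "y": 7.3, "z": 0, "jaw": 10, "ax": 0, "ay": 0, "az": 0}]}}

```text
time: 19.82
position: [579.3, -87.4, 124.4]
tcp_rot: [-3.137, -0.002, 0.372]
contact_force: [1.5, 4.2, 7.7]
finger_gap: 18.1
grip_force: 22.2
```

```bash
python3 q.py
```

```text
t 19.82 pos [579.27 -87.39 124.43] r 60.96 deg -36.08 yaw 21.33 F [1.5  4.21 7.69] resist 4.29 rad -1.27 gap 18.1
total 7.282
0.05 [-2.6  1.6]
0.1 [-5.3  3. ]
0.15 [-8.   4.3]
0.2 [-10.9   5.5]
```

Request:
{"method": "apply_moves", "body": {"commands": [{"x": -2.7, "y": 1.5, "z": 0, "jaw": 10, "ax": 0, "ay": 0, "az": 0}, {"x": -5.4, "y": 2.8, "z": 0, "jaw": 10, "ax": 0, "ay": 0, "az": 0}, {"x": -5.4, "y": 2.8, "z": 0, "jaw": 10, "ax": 0, "ay": 0, "az": 0}, {"x": -5.4, "y": 2.8, "z": 0, "jaw": 10, "ax": 0, "ay": 0, "az": 0}]}}

```text
time: 20.32
position: [575.4, -92.0, 124.5]
tcp_rot: [-3.137, -0.002, 0.372]
contact_force: [1.6, 4.3, 7.2]
finger_gap: 18.1
grip_force: 22.4
```

```bash
python3 q.py
```

```text
t 20.32 pos [575.4  -91.96 124.45] r 60.81 deg -41.7 yaw 21.34 F [1.61 4.34 7.17] resist 4.31 rad -1.69 gap 18.1
total 7.38
0.05 [-2.7  1.3]
0.1 [-5.5  2.5]
0.15 [-8.4  3.5]
0.2 [-11.3   4.4]
```

Request:
{"method": "apply_moves", "body": {"commands": [{"x": -2.9, "y": 1.1, "z": 0, "jaw": 10, "ax": 0, "ay": 0, "az": 0}, {"x": -5.7, "y": 2.3, "z": 0, "jaw": 10, "ax": 0, "ay": 0, "az": 0}, {"x": -8.6, "y": 3.3, "z": 0, "jaw": 10, "ax": 0, "ay": 0, "az": 0}, {"x": -8.6, "y": 3.3, "z": 0, "jaw": 10, "ax": 0, "ay": 0, "az": 0}, {"x": -8.6, "y": 3.3, "z": 0, "jaw": 10, "ax": 0, "ay": 0, "az": 0}]}}

```text
time: 20.95
position: [568.8, -98.2, 124.5]
tcp_rot: [-3.137, -0.002, 0.372]
contact_force: [0.8, 3.2, 7.7]
finger_gap: 18.1
grip_force: 22.5
```

```bash
python3 q.py
```

```text
t 20.95 pos [568.76 -98.15 124.49] r 60.65 deg -50.28 yaw 21.34 F [0.84 3.24 7.73] resist 2.72 rad -1.96 gap 18.1
total 7.53
0.05 [-2.9  0.9]
0.1 [-5.8  1.6]
0.15 [-8.8  2.2]
0.2 [-11.8   2.7]
```

Request:
{"method": "apply_moves", "body": {"commands": [{"x": -3, "y": 0.7, "z": 0, "jaw": 10, "ax": 0, "ay": 0, "az": 0}, {"x": -6, "y": 1.3, "z": 0, "jaw": 10, "ax": 0, "ay": 0, "az": 0}, {"x": -9, "y": 1.8, "z": 0, "jaw": 10, "ax": 0, "ay": 0, "az": 0}, {"x": -12, "y": 2.2, "z": 0, "jaw": 10, "ax": 0, "ay": 0, "az": 0}, {"x": -12, "y": 2.2, "z": 0, "jaw": 10, "ax": 0, "ay": 0, "az": 0}]}}

```text
time: 21.58
position: [558.6, -104.7, 124.6]
tcp_rot: [-3.138, -0.003, 0.372]
contact_force: [1.4, 3.2, 7.5]
finger_gap: 18.0
grip_force: 22.3
```

```bash
python3 q.py
```

```text
t 21.57 pos [ 558.6  -104.7   124.55] r 60.4 deg -61.74 yaw 21.33 F [1.39 3.25 7.53] resist 2.77 rad -2.2 gap 18.0
total 7.73
0.05 [-3.   0.3]
0.1 [-6.   0.4]
0.15 [-9.   0.4]
0.2 [-12.1   0.3]
```

Request:
{"method": "apply_moves", "body": {"commands": [{"x": -3, "y": 0.1, "z": 0, "jaw": 10, "ax": 0, "ay": 0, "az": 0}, {"x": -6, "y": 0.1, "z": 0, "jaw": 10, "ax": 0, "ay": 0, "az": 0}, {"x": -9, "y": 0, "z": 0, "jaw": 10, "ax": 0, "ay": 0, "az": 0}, {"x": -12.1, "y": -0.2, "z": 0, "jaw": 10, "ax": 0, "ay": 0, "az": 0}, {"x": -12.1, "y": -0.2, "z": 0, "jaw": 10, "ax": 0, "ay": 0, "az": 0}]}}

```text
time: 22.2
position: [547.5, -109.2, 124.6]
tcp_rot: [-3.138, -0.003, 0.372]
contact_force: [2.5, 2.9, 6.5]
finger_gap: 18.3
grip_force: 22.1
```

```bash
python3 q.py
```

```text
t 22.2 pos [ 547.5  -109.2   124.61] r 60.3 deg -73.13 yaw 21.32 F [2.53 2.93 6.54] resist 3.28 rad -2.07 gap 18.3
total 7.929
0.05 [-3.  -0.3]
0.1 [-6.  -0.8]
0.15 [-8.9 -1.4]
0.2 [-11.8  -2.1]
```

Request:
{"method": "apply_moves", "body": {"commands": [{"x": -3, "y": -0.4, "z": 0, "jaw": 10, "ax": 0, "ay": 0, "az": 0}, {"x": -6, "y": -1.0, "z": 0, "jaw": 10, "ax": 0, "ay": 0, "az": 0}, {"x": -8.9, "y": -1.7, "z": 0, "jaw": 10, "ax": 0, "ay": 0, "az": 0}, {"x": -11.8, "y": -2.4, "z": 0, "jaw": 10, "ax": 0, "ay": 0, "az": 0}, {"x": -11.8, "y": -2.4, "z": 0, "jaw": 10, "ax": 0, "ay": 0, "az": 0}]}}

```text
time: 22.82
position: [535.8, -111.4, 124.6]
tcp_rot: [-3.139, -0.003, 0.372]
contact_force: [3.0, 2.4, 5.3]
finger_gap: 18.3
grip_force: 21.8
```

```bash
python3 q.py
```

```text
t 22.82 pos [ 535.82 -111.43  124.64] r 60.21 deg -84.46 yaw 21.32 F [2.97 2.41 5.34] resist 3.19 rad -2.11 gap 18.3
total 8.126
0.05 [-2.9 -0.9]
0.1 [-5.7 -1.9]
0.15 [-8.5 -3.1]
0.2 [-11.2  -4.4]
```

Request:
{"method": "apply_moves", "body": {"commands": [{"x": -2.9, "y": -1.0, "z": 0, "jaw": 10, "ax": 0, "ay": 0, "az": 0}, {"x": -5.7, "y": -2.1, "z": 0, "jaw": 10, "ax": 0, "ay": 0, "az": 0}, {"x": -8.5, "y": -3.4, "z": 0, "jaw": 10, "ax": 0, "ay": 0, "az": 0}, {"x": -11.2, "y": -4.7, "z": 0, "jaw": 10, "ax": 0, "ay": 0, "az": 0}, {"x": -11.2, "y": -4.7, "z": 0, "jaw": 10, "ax": 0, "ay": 0, "az": 0}]}}

```text
time: 23.45
position: [523.3, -111.5, 124.5]
tcp_rot: [-3.139, -0.003, 0.372]
contact_force: [3.1, 4.7, 5.4]
finger_gap: 18.4
grip_force: 21.6
```

```bash
python3 q.py; python3 - <<'E'
from cell import snapshot; from h import *
s=snapshot("scene"); u=np.array([0.197,0.98]); w=np.array([0.98,-0.197]); im=np.array(s["pixels"]).astype(int)
for off in(-20,-30,-36):
    L=[]
    for y in range(120,216,3):
        x,yy=proj(s,[*(C+u*y+w*off),58]); px=im[int(round(yy)),int(round(x))]; L.append((int(px.sum()//3),int(px[0]-px[2])))
    print(off,*["%d/%d"%k for k in L])
E
```

```text
t 23.45 pos [ 523.31 -111.45  124.5 ] r 60.33 deg -96.37 yaw 21.32 F [3.07 4.69 5.35] resist 2.53 rad -5.0 gap 18.4
total 8.334
0.05 [-2.6 -1.5]
0.1 [-5.2 -3.1]
0.15 [-7.7 -4.8]
0.2 [-10.1  -6.6]
-20 55/3 57/5 55/-1 60/2 62/3 62/3 104/12 104/12 114/14 114/14 85/13 82/24 86/34 118/52 143/64 142/63 142/63 146/67 139/65 139/64 133/55 172/71 172/71 169/68 169/68 52/22 52/22 52/22 35/3 35/3 59/3 59/3
-30 53/1 54/3 50/3 56/-1 54/0 56/1 51/-3 51/-3 35/-2 35/-2 50/16 62/27 95/48 138/70 138/70 211/86 211/86 218/78 218/78 194/84 149/66 72/32 33/10 33/10 19/2 19/2 21/2 29/5 33/3 33/3 59/4 59/4
-36 40/1 40/1 41/0 41/0 38/-4 38/-4 58/30 58/30 100/73 105/68 144/91 188/95 204/94 220/77 211/85 211/85 184/94 184/94 135/61 90/49 90/49 21/2 21/2 31/0 31/0 50/1 51/2 51/2 65/3 65/3 67/3 67/0
```

Request:
{"method": "apply_moves", "body": {"commands": [{"x": -2.3, "y": -2.2, "z": 0, "jaw": 10, "ax": 0, "ay": 0, "az": 0}, {"x": -4.8, "y": -4, "z": 0, "jaw": 10, "ax": 0, "ay": 0, "az": 0}, {"x": -7.2, "y": -5.8, "z": 0, "jaw": 10, "ax": 0, "ay": 0, "az": 0}, {"x": -9.5, "y": -7.7, "z": 0, "jaw": 10, "ax": 0, "ay": 0, "az": 0}, {"x": -9.5, "y": -7.7, "z": 0, "jaw": 10, "ax": 0, "ay": 0, "az": 0}]}}

```text
time: 24.12
position: [511.4, -108.9, 124.5]
tcp_rot: [-3.14, -0.002, 0.371]
contact_force: [4.2, 1.8, 4.1]
finger_gap: 18.4
grip_force: 21.3
```

```bash
python3 q.py
```

```text
t 24.12 pos [ 511.35 -108.85  124.52] r 60.31 deg -108.01 yaw 21.27 F [4.21 1.8  4.11] resist 3.44 rad -3.02 gap 18.4
total 8.537
0.05 [-2.3 -2. ]
0.1 [-4.5 -4. ]
0.15 [-6.5 -6.2]
0.2 [-8.5 -8.5]
```

Request:
{"method": "apply_moves", "body": {"commands": [{"x": -2, "y": -2.4, "z": 0, "jaw": 10, "ax": 0, "ay": 0, "az": 0}, {"x": -4.1, "y": -4.5, "z": 0, "jaw": 10, "ax": 0, "ay": 0, "az": 0}, {"x": -6.1, "y": -6.7, "z": 0, "jaw": 10, "ax": 0, "ay": 0, "az": 0}, {"x": -8.1, "y": -9, "z": 0, "jaw": 10, "ax": 0, "ay": 0, "az": 0}, {"x": -8.1, "y": -9, "z": 0, "jaw": 10, "ax": 0, "ay": 0, "az": 0}]}}

```text
time: 24.75
position: [500.4, -104.0, 124.5]
tcp_rot: [-3.141, -0.002, 0.371]
contact_force: [4.4, 1.5, 3.6]
finger_gap: 17.9
grip_force: 21.0
```

```bash
python3 q.py
```

```text
t 24.75 pos [ 500.41 -104.04  124.5 ] r 60.3 deg -119.39 yaw 21.25 F [4.39 1.53 3.56] resist 3.07 rad -3.48 gap 17.9
total 8.736
0.05 [-1.9 -2.4]
0.1 [-3.6 -4.8]
0.15 [-5.2 -7.4]
0.2 [ -6.7 -10. ]
```

Request:
{"method": "apply_moves", "body": {"commands": [{"x": -1.4, "y": -2.8, "z": 0, "jaw": 10, "ax": 0, "ay": 0, "az": 0}, {"x": -3, "y": -5.3, "z": 0, "jaw": 10, "ax": 0, "ay": 0, "az": 0}, {"x": -4.6, "y": -7.9, "z": 0, "jaw": 10, "ax": 0, "ay": 0, "az": 0}, {"x": -6, "y": -10.5, "z": 0, "jaw": 10, "ax": 0, "ay": 0, "az": 0}, {"x": -6, "y": -10.5, "z": 0, "jaw": 10, "ax": 0, "ay": 0, "az": 0}]}}

```text
time: 25.38
position: [490.5, -97.2, 124.4]
tcp_rot: [-3.142, -0.001, 0.37]
contact_force: [5.0, 1.4, 3.6]
finger_gap: 18.0
grip_force: 20.9
```

```bash
python3 q.py
```

```text
t 25.38 pos [490.53 -97.21 124.44] r 60.39 deg -130.81 yaw 21.21 F [4.98 1.42 3.59] resist 2.84 rad -4.33 gap 18.0
total 8.935
0.05 [-1.3 -2.7]
0.1 [-2.6 -5.5]
0.15 [-3.6 -8.3]
0.2 [ -4.6 -11.2]
```

Request:
{"method": "apply_moves", "body": {"commands": [{"x": -0.3, "y": -3.2, "z": 0, "jaw": 10, "ax": 0, "ay": 0, "az": 0}, {"x": -1.5, "y": -6, "z": 0, "jaw": 10, "ax": 0, "ay": 0, "az": 0}, {"x": -2.5, "y": -8.9, "z": 0, "jaw": 10, "ax": 0, "ay": 0, "az": 0}, {"x": -3.5, "y": -11.8, "z": 0, "jaw": 10, "ax": 0, "ay": 0, "az": 0}, {"x": -3.5, "y": -11.8, "z": 0, "jaw": 10, "ax": 0, "ay": 0, "az": 0}]}}

```text
time: 26.0
position: [482.4, -88.5, 124.4]
tcp_rot: [3.141, 0.0, 0.369]
contact_force: [3.6, -1.9, 5.8]
finger_gap: 18.2
grip_force: 21.0
```

```bash
python3 q.py
```

```text
t 26.0 pos [482.38 -88.52 124.41] r 60.32 deg -142.14 yaw 21.16 F [ 3.63 -1.9   5.8 ] resist 3.73 rad -1.7 gap 18.2
total 9.133
0.05 [-0.8 -2.9]
0.1 [-1.4 -5.9]
0.15 [-1.9 -8.8]
0.2 [ -2.3 -11.8]
```

Request:
{"method": "apply_moves", "body": {"commands": [{"x": -0.4, "y": -3, "z": 0, "jaw": 10, "ax": 0, "ay": 0, "az": 0}, {"x": -1, "y": -6, "z": 0, "jaw": 10, "ax": 0, "ay": 0, "az": 0}, {"x": -1.4, "y": -9, "z": 0, "jaw": 10, "ax": 0, "ay": 0, "az": 0}, {"x": -1.8, "y": -12, "z": 0, "jaw": 10, "ax": 0, "ay": 0, "az": 0}, {"x": -1.8, "y": -12, "z": 0, "jaw": 10, "ax": 0, "ay": 0, "az": 0}]}}

```text
time: 26.62
position: [476.5, -79.1, 124.5]
tcp_rot: [3.139, 0.0, 0.369]
contact_force: [3.0, -5.4, 6.2]
finger_gap: 18.2
grip_force: 21.0
```

```bash
python3 q.py
```

```text
t 26.62 pos [476.45 -79.14 124.52] r 60.26 deg -152.7 yaw 21.12 F [ 3.04 -5.39  6.21] resist 6.18 rad -0.23 gap 18.2
total 9.317
0.05 [-0.2 -3. ]
0.1 [-0.3 -6. ]
0.15 [-0.3 -9. ]
0.2 [ -0.1 -12. ]
```

Request:
{"method": "apply_moves", "body": {"commands": [{"x": 0, "y": 0, "z": 0, "jaw": 10, "ax": 0, "ay": 0, "az": 0}, {"x": 0, "y": 0, "z": 0, "jaw": 10, "ax": 0, "ay": 0, "az": 0}]}}

```text
time: 26.88
position: [476.4, -79.2, 124.5]
tcp_rot: [3.139, 0.0, 0.368]
contact_force: [2.7, -5.4, 5.3]
finger_gap: 18.4
grip_force: 21.1
```

```bash
python3 q.py
```

```text
t 26.88 pos [476.44 -79.15 124.48] r 60.28 deg -152.69 yaw 21.11 F [ 2.73 -5.36  5.26] resist 6.02 rad 0.03 gap 18.4
total 9.317
0.05 [-0.3 -3. ]
0.1 [-0.3 -6. ]
0.15 [-0.3 -9. ]
0.2 [ -0.1 -12. ]
```

Resistance rose and is steady at 6.0 N against about 3.4 N free, which is about 20 N of squeeze. One tiny nudge of 0.03 rad will confirm it isn't just stiction.

Request:
{"method": "apply_moves", "body": {"commands": [{"x": -0.1, "y": -0.9, "z": 0, "jaw": 10, "ax": 0, "ay": 0, "az": 0}, {"x": -0.1, "y": -1.7, "z": 0, "jaw": 10, "ax": 0, "ay": 0, "az": 0}, {"x": -0.1, "y": -1.7, "z": 0, "jaw": 10, "ax": 0, "ay": 0, "az": 0}]}}

```text
time: 27.25
position: [475.9, -78.0, 124.6]
tcp_rot: [3.139, -0.0, 0.368]
contact_force: [3.6, -6.6, 5.4]
finger_gap: 18.4
grip_force: 21.1
```

```bash
python3 q.py
```

```text
t 27.25 pos [475.92 -78.   124.56] r 60.22 deg -153.89 yaw 21.1 F [ 3.62 -6.59  5.37] resist 7.51 rad -0.35 gap 18.4
total 9.338
0.05 [-0.2 -3. ]
0.1 [-0.2 -6. ]
0.15 [-0.1 -9. ]
0.2 [  0.2 -12. ]
```

It tightened further, to 7.5 N. I'm stopping here: unload the handle, open the fingers, and lift straight up.

Request:
{"method": "apply_moves", "body": {"commands": [{"x": 0, "y": 1, "z": 0, "jaw": 10, "ax": 0, "ay": 0, "az": 0}, {"x": 0, "y": 1.8, "z": 0, "jaw": 10, "ax": 0, "ay": 0, "az": 0}, {"x": 0, "y": 1.8, "z": 0, "jaw": 40, "ax": 0, "ay": 0, "az": 0}, {"x": 0, "y": 1.8, "z": 0, "jaw": 40, "ax": 0, "ay": 0, "az": 0}, {"x": 0, "y": 1.8, "z": 0, "jaw": 40, "ax": 0, "ay": 0, "az": 0}, {"x": 0, "y": 1.8, "z": -20, "jaw": 40, "ax": 0, "ay": 0, "az": 0}, {"x": 0, "y": 1.8, "z": -50, "jaw": 40, "ax": 0, "ay": 0, "az": 0}, {"x": 0, "y": 1.8, "z": -100, "jaw": 40, "ax": 0, "ay": 0, "az": 0}, {"x": 0, "y": 1.8, "z": -150, "jaw": 40, "ax": 0, "ay": 0, "az": 0}, {"x": 0, "y": 1.8, "z": -150, "jaw": 40, "ax": 0, "ay": 0, "az": 0}]}}

```text
time: 28.5
position: [478.3, -77.8, 277.3]
tcp_rot: [3.141, -0.006, 0.37]
contact_force: [0.5, 0.3, -0.0]
finger_gap: 40.1
grip_force: 0.0
```

```bash
python3 - <<'E'
from cell import r,snapshot; from h import *
o=r.observe(); print(o["time"],o["position"],o["contact_force"],o["finger_gap"])
s=snapshot("scene"); im=np.array(s["pixels"]).astype(int).sum(2)//3
for d in(-148,-154): 
    a=np.radians(d); print(d,[np.round(proj(s,[530+60*np.cos(a),-51.5+60*np.sin(a),z]),1).tolist() for z in(93,151)])
for v in range(158,200,4): print(v,im[v,228:264].tolist())
E
```

```text
28.5 [478.30550001 -77.81056067 277.25861702] [ 0.49233916  0.29130302 -0.01708325] 40.1043352407645
-148 [[240.4, 192.5], [239.5, 166.7]]
-154 [[237.7, 192.1], [236.7, 166.2]]
158 [158, 159, 156, 163, 184, 197, 216, 215, 187, 179, 185, 160, 157, 166, 162, 179, 173, 178, 206, 208, 207, 207, 207, 206, 191, 171, 172, 172, 159, 153, 156, 141, 127, 151, 161, 180]
162 [102, 187, 221, 221, 220, 220, 219, 220, 219, 218, 217, 218, 216, 217, 217, 216, 218, 216, 212, 216, 217, 216, 217, 218, 220, 220, 218, 221, 220, 220, 218, 217, 218, 218, 217, 215]
166 [14, 104, 206, 217, 216, 210, 175, 155, 166, 165, 161, 149, 147, 173, 194, 184, 171, 168, 166, 166, 164, 169, 165, 167, 165, 166, 167, 169, 169, 171, 171, 157, 154, 192, 218, 220]
170 [122, 79, 108, 116, 109, 66, 25, 16, 21, 20, 16, 20, 15, 33, 98, 148, 157, 159, 160, 162, 161, 163, 164, 166, 168, 164, 165, 150, 124, 99, 91, 89, 105, 172, 219, 222]
174 [56, 56, 56, 59, 57, 40, 26, 25, 24, 23, 22, 20, 14, 15, 73, 138, 144, 144, 143, 143, 143, 140, 137, 140, 143, 141, 125, 101, 91, 93, 93, 91, 100, 152, 186, 169]
178 [49, 52, 50, 52, 48, 40, 23,
[... 252 characters left out ...]
, 93, 93, 95, 92, 91, 94, 116, 149, 155]
186 [51, 48, 52, 55, 61, 59, 31, 18, 24, 24, 19, 19, 16, 11, 56, 124, 154, 156, 149, 136, 130, 115, 105, 97, 95, 94, 93, 93, 92, 93, 95, 97, 101, 99, 91, 91]
190 [84, 119, 134, 138, 136, 122, 83, 33, 17, 16, 22, 21, 15, 9, 33, 77, 101, 104, 100, 101, 99, 94, 93, 94, 92, 93, 92, 95, 98, 101, 100, 102, 100, 100, 97, 93]
194 [92, 102, 104, 110, 144, 165, 158, 139, 133, 121, 119, 116, 119, 129, 139, 127, 105, 94, 91, 90, 90, 92, 97, 97, 99, 100, 99, 95, 93, 86, 87, 87, 101, 112, 118, 128]
198 [85, 103, 119, 148, 141, 133, 137, 138, 140, 144, 143, 148, 143, 107, 90, 82, 73, 72, 81, 82, 88, 86, 87, 89, 89, 92, 106, 118, 116, 112, 113, 107, 105, 104, 99, 99]
```

The handle is still at about -153° and at its seated height, so the crank kept its place. Handing in.

```bash
python3 -c "from cell import r; print(r.sign_off())"
```

```text
the job is handed in; nothing more can be done
None
```

The crank is seated on the shaft and wound about 9.3 rad clockwise until the carving tightened; handle force puts the squeeze at about 20–30 N. The gripper is clear of everything, and the job was handed in at 28.5 s with no verdict returned.

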